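# Lay out a broken pot for its record photograph

## Robot

A 7-joint arm with a two-finger parallel gripper is mounted at the origin on the work surface. World frame = base frame: x ahead of the robot, y to its left, z up, the work surface at z = 0. Lengths are in m, angles in rad, forces in N, time in s.
With the tool pointing down it reaches from about 0.425 to 0.875 m from the base axis. Payload 4.7 kg.
Tool frame: the origin (TCP) lies on the centre line of the jaws, within the pads' length; the fingertips stand ahead of it and the grasp point (between the pads) lies 8 mm behind it (ctrl.finger_overhang is the x of the fingertips in the tool frame, in m); x points along the fingers, z is the direction in which the jaws open and shut, and the axes are right-handed (so a half turn about x gives the same grasp; the last joint's range is limited). The gripper opens to 87 mm and grips with 3 to 60 N. Pads are 19 mm wide; open, the fingers measure 117 mm over their backs; the gripper's body (75 mm by 190 mm) begins 51 mm behind the grasp point.
Start: joints at [1.287, 0.321, -0.07, 1.45, 0.023, 1.371, -0.057], TCP at [0.191, -0.621, 0.234] pointing down, gripper open.
Joint ranges: [-2.86, 2.86], [-0.3, 2.09], [-1.38, 1.24], [0.06, 2.45], [-1.56, 4.7], [0.09, 2.05], [-2.69, 2.69]. Speed limits (rad/s): [2.57, 2.57, 3.14, 3.14, 3.14, 3.14, 3.14].

## Interface

Orientations are given as a rotation vector (axis times angle).
In Python, from bench import readout, viewer, job, nets, ctrl gives the robot as it stands.
- The arm moves only by the shell command python3 -m creep 'ROWS' [FORCE]. ROWS is JSON, a list of rows, each an object with "linear": the shift along the tool's x, y, z in m, a list of three; "twist": the turn, a rotation vector about the tool's x, y, z in degrees, a list of three; "fingers": the gripper's target within -1 to 1 (shut at 1, half-way at 0, fully open at -1). A call has 1 to 8 rows; each row is the pose to reach, as a shift and turn from the pose commanded when the call began, along the tool's axes at that moment; what a row does not reach only later rows make up. A row lasts 1/12 s, in which the tool goes at most 41.7 mm and 7.16 degrees, less where a joint would pass 70% of its speed; a pose out of reach is approached as far as the arm can. A call with a gripper value outside its range is refused whole. The fingers move at their own pace and stop on an object; FORCE is the grip in N (left out, the last holds). Time passes only in rows, so rows that repeat a pose let the fingers close. It gives the time, the measured TCP pose, the force and the opening at its end, in the units of the state.
- readout.get_state(): the state, without advancing time (a new reading comes with each control period).
- viewer.get_image(name): name is "scene" or "top" or "wrist"; returns (picture, depth): 420x560x3 uint8, red, green, blue; 420x560 float32, m along the optical axis (not along the pixel's ray), 0 where there is no reading.
- viewer.camera_params(name): a dict with "K" (3x3 intrinsics, pixels), "cam_to_world" (4x4, takes a point from camera to world coordinates). Camera axes: x right, y down, z forward; pixel columns grow to the right and rows downward; lengths in m; the calibration is good to about 2 mm. The wrist camera is an equidistant fisheye: a pixel r from the principal point sees the ray r / f radians off the axis. A picture is of the moment at which its call begins: read the wrist's pose just before it. camera_params takes no time and is no camera call; for the wrist camera it gives the pose at the moment of the call.
- job.close_job(): hands the job in, once; it reports no verdict.
Trained networks look in the newest picture that a camera, given by its name, has taken for a name from the list of things; names that differ only in an ending like _2 or _b are one class to them, and where a whole thing is asked for, a point or a joint stands for the part that bears it (a point fixed in the world has none). Each returns a list of dicts, best first, with "conf" (0 to 1); they miss things now and then, are a little off and sometimes report something else, mostly with a low value. They report only what shows in the picture. A call takes as long as a camera call. They do not tell look-alikes from the thing itself.
- nets.boxes_of(camera, label): "centre" ([x, y, z] in m, in world coordinates, good to about 4 mm: the middle of the surface that is visible of it).
- nets.place_of(camera, label): "centre" ([x, y, z] in m, in world coordinates, good to about 4 mm: a listed point, or the origin of a listed thing).
The state is a dict: "time": time; "joint_positions": joint angles; "qd": joint speeds; "joint_torque": joint torques, N m; "position": TCP position; "tool_rot": TCP orientation; "ft_force": force on the tool from outside, world axes, zero at the start; "torque": the same for the moment, N m; "grip_width": opening from 0.0 (shut) to 1.0 (fully open).
Only numpy, scipy, OpenCV 4.12 (cv2) and the standard library are available. Lean on these libraries where they do the work, as an engineer would, in place of code of your own. Each camera call takes 0.05 s, during which the arm holds its last target.

## Task

Lay out the broken pot from the tray on the dark-grey photo board for its record photograph, seen from the robot: the scale bar lies crosswise, centred, along the board's near edge, and behind it in one straight column up the board's middle come the base, then the large banded wall sherd with its bands crosswise, then the rim sherd with its lip towards the far edge; the handle lies level with the wall sherd and to the right of it, its broken ends towards it. Keep everything square to the board and flat on it as it lay in the tray, with about 2 cm clear between neighbours and between the scale bar and the near edge. Set the pieces down without letting them fall, and leave the small plain sherd, the brush and the calliper where they are.

Things in the scene. Friction and masses are not known exactly. Their poses are not given: they have to be found in the camera images.
- board: Photo board: flat dark-grey board fixed on the table left or right of the robot's centre line, 270 mm (x) by 250 mm (y), 5 mm thick, turned by up to 0.25 rad. Origin: centre of its underside; x points to its far edge (away from the robot), y to the left as the robot sees it, z up.
- tray: Sorting tray: shallow wooden tray fixed on the table beside the board, 250 mm (x) by 350 mm (y), floor 5 mm thick, rim 16 mm high and 7 mm thick. Origin: centre of its underside. Six small things lie on its floor in two rows of three, centres about 115 mm apart in x, 110 mm in y.
- rim_mid (a point): Rim sherd: curved piece of brown pot wall, hollow side down, 46 mm (x) by 60 mm (y), a rolled, raised lip 12 mm wide along one straight edge. It arches along y: its two y ends are upright faces 27 mm long resting on the floor; crown 14 mm high, lip 21 mm. Point: its middle, 9.5 mm above its underside; x points to the lip, z up. 70 g. In the tray, x within 1.2 rad of the tray's x.
- wall_mid (a point): Large wall sherd: curved piece of the same pot, hollow side down, 42 mm (x) by 60 mm (y), crown 15 mm high, no lip, two thin dark bands along y. It arches along y: its two y ends are upright faces 25 mm long resting on the floor. Point: its middle, 7.5 mm above its underside, z up; x either way round is right. 50 g. In the tray, x within 1.2 rad of the tray's x.
- base_mid (a point): Base of the pot: round shallow clay dish, foot down, 58 mm across at the top, 47 mm at the foot, 18 mm high plus up to 3 mm of ragged edge. Point: on its axis, 9 mm above its underside, z up; any turn about z will do. 90 g. In the tray.
- handle_mid (a point): Handle: C-shaped clay strap lying on its side, 22 mm high. Its straight middle (26 mm long, 12 mm thick) runs along x at y = 0; both arms bend round to the broken ends at y = +36 mm (74 mm over both in x, 38 mm clear between). Point: middle of the strap, 11 mm above the underside; y points to the broken ends, z up. 80 g. In the tray, x within 1.2 rad of the tray's x.
- scale_mid (a point): Scale bar: flat black-and-white checkered bar, 20 mm (x) by 100 mm (y) by 9 mm thick. Point: its centre, 4.5 mm above its underside, z up; either way round is right. 40 g. In the tray, x within 0.9 rad of the tray's x.
- spare_mid (a point): Small plain sherd, to be left alone: curved piece without bands or lip, about 34 by 38 mm, 11 mm high, hollow side down in the tray among the others. Point: its middle, 5.5 mm above its underside.
- brush: Dusting brush, 170 mm long, lying loose on the table beyond the work. To be left alone.
- caliper: Steel vernier calliper, 150 mm long, lying loose on the table beyond the work. To be left alone.
Not all that is in view belongs to the job. What is shaped like the part that bears handle_mid but blue is not meant.

How it is judged:
By the outcome, as a careful person would: the job done as asked, in the order asked, and still so for the second after the job is handed in, with the robot touching nothing.
It also fails if it takes over 114 s, if anything falls off the work surface, if the arm or the gripper's body presses on something with over 40 N, if the wrist force passes 120 N, or if a joint passes its speed limit or range.

## Working session

There is one attempt and no reset: what is moved stays moved. The work goes in short steps, Python scripts to look and compute and a shell command to move; the robot and the scene stay as the last step left them, time stands still between calls to the robot, and variables do not carry over. Pictures are saved under pics/ and viewed, and the job is handed in when it is done.

```bash
ls -la; mkdir -p pics
python3 - <<'E'
from bench import readout, viewer, job, nets, ctrl
import cv2, numpy as np
s=readout.get_state()
for k,v in s.items(): print(k,np.round(v,4))
print(ctrl.finger_overhang)
for n in ["scene","top","wrist"]:
    im,d=viewer.get_image(n); cv2.imwrite(f"pics/{n}0.png",im[:,:,::-1]); np.save(f"pics/{n}0.npy",d)
    p=viewer.camera_params(n); print(n,np.round(p["K"],1).tolist(),np.round(p["cam_to_world"],3).tolist())
E
```

```text
total 12
drwxr-xr-x  3 agent agent 4096 Dec  6 21:08 .
drwxr-xr-x 23 root  root  4096 Dec  6 21:08 ..
drwxr-xr-x  2 agent agent 4096 Dec  6 21:08 pics
time 0.0
joint_positions [ 1.2871  0.3218 -0.0701  1.4517  0.0226  1.3708 -0.0569]
qd [ 0.0004  0.0005  0.0007  0.0005  0.0015  0.0007 -0.0004]
joint_torque [ 8.00000e-04 -4.91281e+01 -4.03500e-01 -3.12525e+01 -6.41000e-02
  4.39000e-02  2.00000e-04]
position [ 0.1905 -0.6209  0.2324]
tool_rot [ 0.9882  1.3372 -0.9864]
ft_force [-0.1024  0.3535 -0.4199]
torque [ 0.0523 -0.0353 -0.0013]
grip_width 0.9999
0.011
scene [[430.2, 0.0, 280.6], [0.0, 430.2, 213.6], [0.0, 0.0, 1.0]] [[-0.853, 0.423, -0.306, 0.845], [0.522, 0.694, -0.496, 0.572], [0.003, -0.583, -0.812, 0.845], [0.0, 0.0, 0.0, 1.0]]
top [[487.2, 0.0, 268.6], [0.0, 487.2, 210.0], [0.0, 0.0, 1.0]] [[0.016, -0.982, 0.19, 0.327], [-1.0, -0.018, -0.011, 0.064], [0.014, -0.19, -0.982, 1.11], [0.0, 0.0, 0.0, 1.0]]
wrist [[325.2, 0.0, 282.7], [0.0, 325.2, 210.0], [0.0, 0.0, 1.0]] [[0.293, -0.919, -0.263, 0.262], [-0.956, -0.282, -0.079, -0.598], [-0.002, 0.274, -0.962, 0.383], [0.0, 0.0, 0.0, 1.0]]
```

View pics/top0.png

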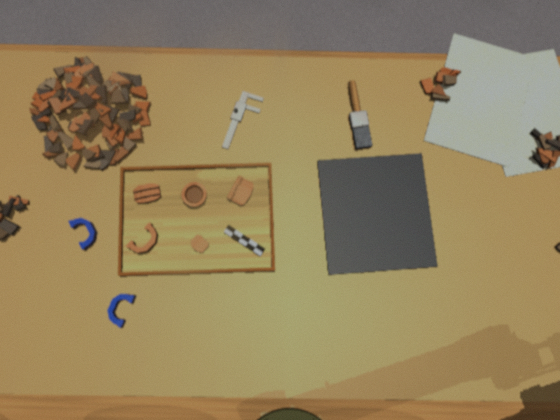

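View pics/scene0.png

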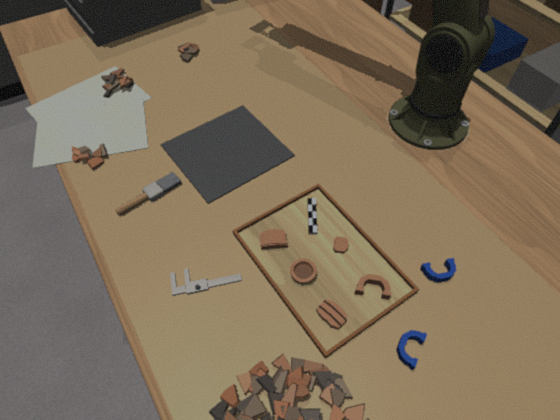

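View pics/wrist0.png

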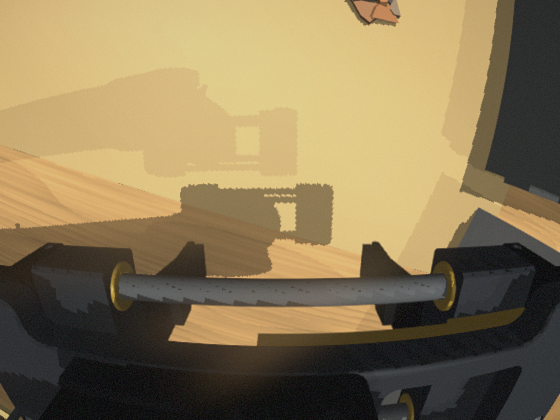

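```bash
cat > h.py <<'E'
import numpy as np, cv2
from bench import readout, viewer, job, nets, ctrl
from scipy.spatial.transform import Rotation as R
def cloud(n,d,p):
    K=p["K"];h,w=d.shape
    v,u=np.mgrid[0:h,0:w].astype(float)
    x=(u-K[0][2])/K[0][0]; y=(v-K[1][2])/K[1][1]
    if n=="wrist":
        r=np.hypot(x,y); s=np.where(r>1e-6,np.tan(np.minimum(r,1.4))/np.maximum(r,1e-6),1); x=x*s;y=y*s
    P=np.stack([x*d,y*d,d],-1); T=np.array(p["cam_to_world"])
    return P@T[:3,:3].T+T[:3,3]
def grab(n,tag):
    p=viewer.camera_params(n); im,d=viewer.get_image(n)
    cv2.imwrite(f"pics/{tag}.png",im[:,:,::-1]); 
    P=cloud(n,d,p); np.savez(f"pics/{tag}.npz",im=im,d=d,P=P,K=p["K"],T=p["cam_to_world"]); return im,d,P
E
python3 - <<'E'
from h import *
im,d,P=grab("top","top1")
for l in ["board","tray","rim_mid","wall_mid","base_mid","handle_mid","scale_mid","spare_mid"]:
    for f in ("place_of","boxes_of"):
        print(l,f,[(np.round(o["centre"],3).tolist(),round(o["conf"],2)) for o in getattr(nets,f)("top",l)[:3]])
hsv=cv2.cvtColor(im,cv2.COLOR_RGB2HSV)
m=((hsv[...,2]<90)&(hsv[...,1]<80)).astype(np.uint8); m[:140]=0;m[290:]=0;m[:,:300]=0;m[:,450:]=0
c=max(cv2.findContours(m,0,2)[0],key=cv2.contourArea)
print("px box",cv2.minAreaRect(c))
Q=P[m>0]; Q=Q[(Q[:,2]>-.01)&(Q[:,2]<.02)]; print("z",np.median(Q[:,2]))
r=cv2.minAreaRect((Q[:,:2]*1000).astype(np.float32)); print(r, cv2.boxPoints(r).tolist())
# wood rim of tray
m=((P[...,2]>.009)&(P[...,2]<.03)).astype(np.uint8); m[:,:100]=0;m[:,290:]=0;m[:150]=0;m[290:]=0
Q=P[m>0];r=cv2.minAreaRect((Q[:,:2]*1000).astype(np.float32)); print("tray",r, cv2.boxPoints(r).tolist())
print(np.median(P[330,200:300,2]),np.median(P[255:262,140:180,2]))
E
```

```text
board place_of [([0.541, -0.195, 0.002], 0.59)]
board boxes_of [([0.534, -0.195, 0.005], 0.85)]
tray place_of [([0.522, 0.219, -0.002], 0.56)]
tray boxes_of [([0.514, 0.223, 0.004], 0.77)]
rim_mid place_of [([0.582, 0.119, 0.016], 0.94)]
rim_mid boxes_of [([0.582, 0.119, 0.015], 0.77)]
wall_mid place_of [([0.577, 0.338, 0.016], 0.9)]
wall_mid boxes_of [([0.58, 0.334, 0.018], 0.57)]
base_mid place_of [([0.574, 0.223, 0.014], 0.83)]
base_mid boxes_of [([0.468, 0.11, 0.017], 0.71), ([0.578, 0.224, 0.02], 0.61), ([0.783, 0.128, 0.004], 0.17)]
handle_mid place_of [([0.452, 0.321, 0.02], 0.75), ([0.318, 0.391, 0.01], 0.66)]
handle_mid boxes_of [([0.317, 0.385, 0.021], 0.9), ([0.459, 0.324, 0.027], 0.83), ([0.486, 0.462, 0.023], 0.82)]
scale_mid place_of [([0.47, 0.106, 0.014], 0.57)]
scale_mid boxes_of [([0.467, 0.109, 0.019], 0.9)]
spare_mid place_of [([0.46, 0.207, 0.01], 0.63), ([0.575, 0.222, 0.011], 0.39)]
spare_mid boxes_of [([0.458, 0.207, 0.014], 0.51)]
px box ((376.7606201171875, 213.53717041015625), (115.75975036621094, 108.15670776367188), 84.44703674316406)
z 0.005139638662273072
((561.1217041015625, -195.41148376464844), (309.0920104980469, 248.2450714111328), 5.076682090759277) [[396.198486328125, -85.45146942138672], [418.1654052734375, -332.72271728515625], [726.044921875, -305.3714904785156], [704.0780029296875, -58.100250244140625]]
tray ((538.448974609375, 241.44784545898438), (290.6458740234375, 397.67547607421875), 2.7941155433654785) [[383.60601806640625, 432.9651184082031], [402.99163818359375, 35.762413024902344], [693.2919311523438, 49.930572509765625], [673.9063110351562, 447.1332702636719]]
0.0014702026576579597 0.005046165884937781
```

Run:
```python
from h import *
f=np.load("pics/top1.npz");im,P,K,T=f["im"],f["P"],f["K"],f["T"]
def ortho(z,x0,x1,y0,y1,s):
    # rectified picture at plane z; px: col=(y1-y)*s,row=(x1-x)*s
    W,H=int((y1-y0)*s),int((x1-x0)*s)
    v,u=np.mgrid[0:H,0:W]; X=np.stack([x1-v/s,y1-u/s,np.full(u.shape,z)],-1)
    C=(X-T[:3,3])@T[:3,:3]; mu=(K[0,0]*C[...,0]/C[...,2]+K[0,2]).astype(np.float32); mv=(K[1,1]*C[...,1]/C[...,2]+K[1,2]).astype(np.float32)
    return cv2.remap(im,mu,mv,cv2.INTER_CUBIC)
o=ortho(.005,.38,.70,-.36,-.04,1000)
hsv=cv2.cvtColor(o,cv2.COLOR_RGB2HSV)
m=((hsv[...,2]<95)&(hsv[...,1]<90)).astype(np.uint8)
m=cv2.morphologyEx(m,cv2.MORPH_OPEN,np.ones((25,25)))
c=max(cv2.findContours(m,0,2)[0],key=cv2.contourArea); r=cv2.minAreaRect(c)
print(r); b=cv2.boxPoints(r); print("corners world",[( .70-y/1000, -.04-x/1000) for x,y in b]); print("ctr",.70-r[0][1]/1000,-.04-r[0][0]/1000)
cv2.imwrite("pics/oboard.png",o[:,:,::-1])
o=ortho(.012,.38,.66,.02,.42,2000)
cv2.imwrite("pics/otray.png",o[:,:,::-1])
```

```text
((156.5228271484375, 160.36996459960938), (268.0057067871094, 248.2769317626953), 84.68545532226562)
corners world [(np.float32(0.6615587), np.float32(-0.060506213)), (np.float32(0.68455493), np.float32(-0.30771583)), (np.float32(0.41770133), np.float32(-0.3325394)), (np.float32(0.3947051), np.float32(-0.0853298))]
ctr 0.5396300354003906 -0.1965228271484375
```

View pics/otray.png

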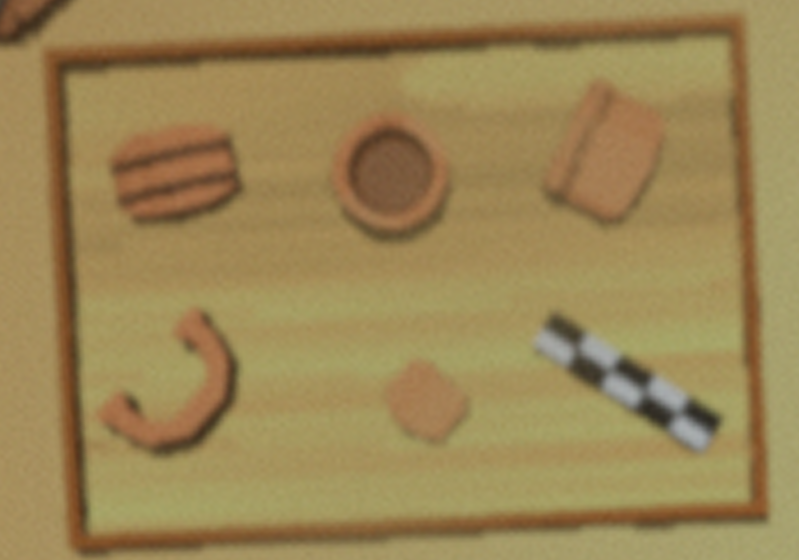

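View pics/oboard.png

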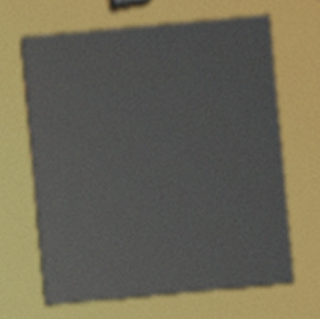

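```bash
cat >> h.py <<'E'
def frame(a):
    z=np.array([np.cos(a),np.sin(a),0]);x=np.array([0,0,-1.]);return np.stack([x,np.cross(z,x),z],1)
def plan(xyz,deg):
    """needed shift (tool axes, mm) and twist (deg) from measured pose to TCP xyz, jaw axis at deg (mod 180)"""
    s=readout.get_state();Rc=R.from_rotvec(s["tool_rot"]).as_matrix();p=np.array(s["position"])
    lin=Rc.T@(np.array(xyz)-p)
    print("now",np.round(p,4),"jaw",np.round(np.degrees(np.arctan2(Rc[1,2],Rc[0,2])),2),"xaxis",np.round(Rc[:,0],3),"j7",np.round(s["joint_positions"][6],2),"t",round(s["time"],2),"w",round(s["grip_width"]*87,1))
    for k in (0,180):
        tw=np.degrees(R.from_matrix(Rc.T@frame(np.radians(deg+k))).as_rotvec())
        print("lin m",np.round(lin,4),"twist",np.round(tw,2),"rows",int(np.ceil(max(np.linalg.norm(lin)/.0417,np.linalg.norm(tw)/7.16))))
E
python3 - <<'E'
from h import *
plan([.50,-.20,.22],90)
E
```

```text
now [ 0.1907 -0.6214  0.2336] jaw -72.93 xaxis [ 0. -0. -1.] j7 -0.06 t 1.0 w 87.0
lin m [ 0.0136  0.4193 -0.3121] twist [-1.6293e+02 -0.0000e+00  1.0000e-02] rows 23
lin m [ 0.0136  0.4193 -0.3121] twist [1.707e+01 1.000e-02 0.000e+00] rows 13
```

```bash
python3 -m creep '[{"linear":[0.01,0.42,-0.31],"twist":[17,0,0],"fingers":-1},{"linear":[0.01,0.42,-0.31],"twist":[17,0,0],"fingers":-1},{"linear":[0.01,0.42,-0.31],"twist":[17,0,0],"fingers":-1},{"linear":[0.01,0.42,-0.31],"twist":[17,0,0],"fingers":-1},{"linear":[0.01,0.42,-0.31],"twist":[17,0,0],"fingers":-1},{"linear":[0.01,0.42,-0.31],"twist":[17,0,0],"fingers":-1},{"linear":[0.01,0.42,-0.31],"twist":[17,0,0],"fingers":-1},{"linear":[0.01,0.42,-0.31],"twist":[17,0,0],"fingers":-1}]'
python3 - <<'E'
from h import *
plan([.50,-.20,.24],90)
E
```

```text
time: 1.67
position: [0.3898, -0.3518, 0.2275]
tool_rot: [1.208, 1.209, -1.209]
ft_force: [0.7, 0.0, -0.3]
grip_width: 1.002
now [ 0.3898 -0.3518  0.2275] jaw -89.94 xaxis [ 0.    -0.001 -1.   ] j7 -0.9 t 1.67 w 87.2
lin m [-0.0126  0.1103 -0.1517] twist [-1.7994e+02  4.0000e-02  8.0000e-02] rows 26
lin m [-0.0126  0.1103 -0.1517] twist [ 0.06  0.05 -0.02] rows 5
```

```bash
python3 -m creep '[{"linear":[-0.012,0.11,-0.152],"twist":[0,0,0],"fingers":-1},{"linear":[-0.012,0.11,-0.152],"twist":[0,0,0],"fingers":-1},{"linear":[-0.012,0.11,-0.152],"twist":[0,0,0],"fingers":-1},{"linear":[-0.012,0.11,-0.152],"twist":[0,0,0],"fingers":-1},{"linear":[-0.012,0.11,-0.152],"twist":[0,0,0],"fingers":-1},{"linear":[-0.012,0.11,-0.152],"twist":[0,0,0],"fingers":-1}]'
python3 - <<'E'
from h import *
grab("wrist","wb1")
plan([.50,.20,.24],90)
E
```

```text
time: 2.17
position: [0.5023, -0.1947, 0.24]
tool_rot: [1.204, 1.214, -1.198]
ft_force: [1.2, -0.6, 0.2]
grip_width: 1.001
now [ 0.5004 -0.1983  0.2396] jaw -89.57 xaxis [ 0.001  0.    -1.   ] j7 -1.27 t 2.22 w 86.6
lin m [-3.000e-04  2.600e-03 -3.982e-01] twist [-1.7957e+02  1.0000e-01 -3.0000e-02] rows 26
lin m [-3.000e-04  2.600e-03 -3.982e-01] twist [ 0.43 -0.02 -0.06] rows 10
```

View pics/wb1.png

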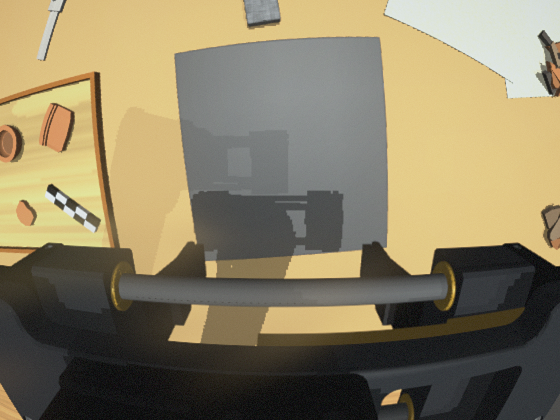

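```bash
cat >> h.py <<'E'
def wortho(f,z,x0,x1,y0,y1,s):
    im,K,T=f["im"],f["K"],f["T"]
    W,H=int((y1-y0)*s),int((x1-x0)*s)
    v,u=np.mgrid[0:H,0:W]; X=np.stack([x1-v/s,y1-u/s,np.full(u.shape,z)],-1)
    C=(X-T[:3,3])@T[:3,:3]; r=np.hypot(C[...,0],C[...,1]); th=np.arctan2(r,C[...,2]); k=th/np.maximum(r,1e-9)
    mu=(K[0,0]*C[...,0]*k+K[0,2]).astype(np.float32); mv=(K[1,1]*C[...,1]*k+K[1,2]).astype(np.float32)
    return cv2.remap(im,mu,mv,cv2.INTER_CUBIC)
E
python3 - <<'E'
from h import *
f=np.load("pics/wb1.npz")
o=wortho(f,.005,.38,.70,-.36,-.04,1000); cv2.imwrite("pics/wb1o.png",o[:,:,::-1])
hsv=cv2.cvtColor(o,cv2.COLOR_RGB2HSV); m=(hsv[...,1]<60).astype(np.uint8)
# edge points: left/right per row, far per column
L=[];Rr=[];F=[]
for r in range(60,230,5):
    c=np.where(m[r])[0]; 
    # run containing col 160
    i=160
    if not m[r,200]: continue
    a=200
    while a>0 and m[r,a]: a-=1
    b=200
    while b<319 and m[r,b]: b+=1
    L.append((r,a));Rr.append((r,b))
for c in range(40,260,5):
    a=80
    while a>0 and m[a,c]: a-=1
    F.append((c,a))
for n,A in (("L",L),("R",Rr),("F",F)):
    A=np.array(A,float)
    p=np.polyfit(A[:,0],A[:,1],1)
    for _ in range(4):
        e=A[:,1]-np.polyval(p,A[:,0]);A=A[abs(e)<max(2,2*np.median(abs(e)))];p=np.polyfit(A[:,0],A[:,1],1)
    print(n,len(A),p,"deg",np.degrees(np.arctan(p[0])),"at160",np.polyval(p,160))
E
```

```text
L 34 [ 0.09191749 16.07822765] deg 5.251727351545712 at160 30.785026737967918
R 34 [8.96562261e-02 2.66341635e+02] deg 5.1232254290174 at160 280.68663101604267
F 44 [-0.09024665 38.19774489] deg -5.156782849645739 at160 23.7582804792107
```

View pics/wb1o.png

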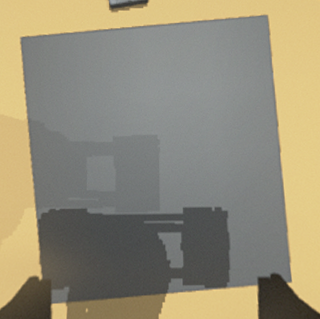

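```bash
python3 -m creep '[{"linear":[0,0.0,-0.4],"twist":[0,0,0],"fingers":-1},{"linear":[0,0.0,-0.4],"twist":[0,0,0],"fingers":-1},{"linear":[0,0.0,-0.4],"twist":[0,0,0],"fingers":-1},{"linear":[0,0.0,-0.4],"twist":[0,0,0],"fingers":-1},{"linear":[0,0.0,-0.4],"twist":[0,0,0],"fingers":-1},{"linear":[0,0.0,-0.4],"twist":[0,0,0],"fingers":-1},{"linear":[0,0.0,-0.4],"twist":[0,0,0],"fingers":-1},{"linear":[0,0.0,-0.4],"twist":[0,0,0],"fingers":-1}]'
python3 - <<'E'
from h import *
plan([.46,.22,.24],90)
E
```

```text
time: 2.88
position: [0.4984, 0.1316, 0.2394]
tool_rot: [1.21, 1.206, -1.211]
ft_force: [1.1, 0.1, -0.4]
grip_width: 0.999
now [0.4984 0.1316 0.2394] jaw -90.13 xaxis [ 0.001 -0.002 -1.   ] j7 -1.92 t 2.88 w 86.9
lin m [-0.0008 -0.0385 -0.0883] twist [ 1.7987e+02 -8.0000e-02 -1.5000e-01] rows 26
lin m [-0.0008 -0.0385 -0.0883] twist [-0.13  0.09 -0.05] rows 3
```

```bash
python3 -m creep '[{"linear":[0,-0.04,-0.085],"twist":[0,0,0],"fingers":-1},{"linear":[0,-0.04,-0.085],"twist":[0,0,0],"fingers":-1},{"linear":[0,-0.04,-0.085],"twist":[0,0,0],"fingers":-1},{"linear":[0,-0.04,-0.085],"twist":[0,0,0],"fingers":-1},{"linear":[0,-0.04,-0.085],"twist":[0,0,0],"fingers":-1},{"linear":[0,-0.04,-0.085],"twist":[0,0,0],"fingers":-1}]'
python3 - <<'E'
from h import *
im,d,P=grab("wrist","wt1")
f=np.load("pics/wt1.npz")
o=wortho(f,.015,.40,.66,.02,.42,2000); cv2.imwrite("pics/wt1o.png",o[:,:,::-1])
for l in ["rim_mid","wall_mid","base_mid","handle_mid","scale_mid","spare_mid"]:
    for g in ("place_of",):
        print(l,[(np.round(q["centre"],3).tolist(),round(q["conf"],2)) for q in getattr(nets,g)("wrist",l)[:3]])
E
```

```text
time: 3.38
position: [0.4594, 0.2142, 0.2389]
tool_rot: [1.21, 1.207, -1.212]
ft_force: [0.6, -0.5, 0.2]
grip_width: 0.999
rim_mid [([0.583, 0.118, 0.012], 0.7)]
wall_mid []
base_mid [([0.571, 0.22, 0.015], 0.68), ([0.468, 0.108, 0.009], 0.24)]
handle_mid [([0.449, 0.316, 0.015], 0.91), ([0.495, 0.456, 0.016], 0.77)]
scale_mid [([0.464, 0.109, 0.008], 0.86)]
spare_mid [([0.459, 0.204, 0.01], 0.67)]
```

View pics/wt1.png

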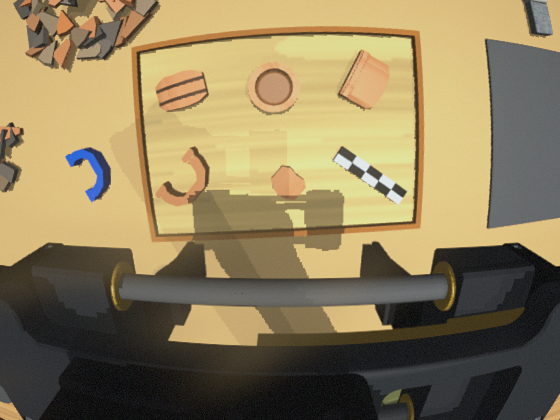

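View pics/wt1o.png

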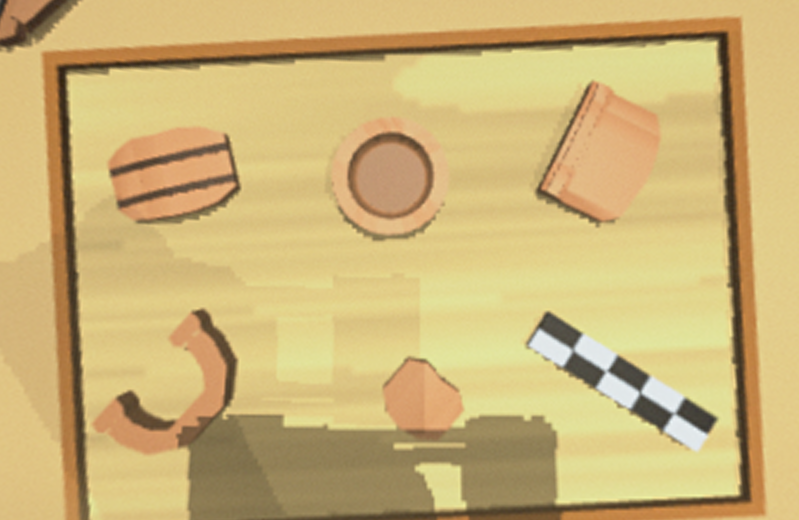

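```bash
cat > seg.py <<'E'
from h import *
def seg(tag,reg=(.41,.65,.05,.39),zmin=.009):
    f=np.load(f"pics/{tag}.npz");P=f["P"];d=f["d"]
    m=(d>0)&(P[...,0]>reg[0])&(P[...,0]<reg[1])&(P[...,1]>reg[2])&(P[...,1]<reg[3])&(P[...,2]>zmin)&(P[...,2]<.04)
    n,l,st,_=cv2.connectedComponentsWithStats(m.astype(np.uint8),connectivity=4)
    for i in range(1,n):
        if st[i,4]<120: continue
        Q=P[l==i]; r=cv2.minAreaRect((Q[:,:2]*1000).astype(np.float32)); b=cv2.boxPoints(r)
        e=b[1]-b[0] if np.linalg.norm(b[1]-b[0])>np.linalg.norm(b[2]-b[1]) else b[2]-b[1]
        print(i,st[i].tolist(),"ctr",np.round(r[0],1),"size",np.round(r[1],1),"long axis deg",round(float(np.degrees(np.arctan2(e[1],e[0])))%180,1),"zmax",np.round(np.percentile(Q[:,2],[5,50,98])*1000,1))
if __name__=="__main__":
    import sys; seg(sys.argv[1])
E
python3 seg.py wt1; python3 seg.py top1
python3 - <<'E'
from h import *
P=np.load("pics/wt1.npz")["P"]; print("floor z",P[130,215:235,2].mean(),P[60,215:235,2].mean(),P[215,380:400,2].mean(),P[220,450:470,2].mean())
E
```

```text
1 [138, 26, 283, 114, 2317] ctr [582.9 219.8] size [134.2 339.5] long axis deg 90.0 zmax [10.2 14.8 16.8]
2 [338, 50, 52, 58, 1852] ctr [582.2 117.4] size [46.5 60.9] long axis deg 153.7 zmax [13.7 17.3 24.9]
3 [248, 62, 52, 51, 2044] ctr [571.  224.7] size [56.9 56.5] long axis deg 0.5 zmax [11.6 19.3 25.5]
5 [155, 70, 53, 41, 1585] ctr [573.  334.5] size [42.2 61.3] long axis deg 104.0 zmax [14.5 17.8 20.1]
10 [137, 82, 18, 142, 708] ctr [499.4 388.2] size [178.4   8.5] long axis deg 2.8 zmax [10.  14.6 16.7]
13 [333, 146, 74, 59, 1289] ctr [469.  108.4] size [101.3  20.6] long axis deg 58.0 zmax [11.7 13.1 14.6]
14 [154, 147, 55, 60, 1193] ctr [463.6 330.2] size [42.9 74.5] long axis deg 138.2 zmax [12.8 25.8 27.5]
17 [271, 166, 35, 33, 776] ctr [459.1 209.6] size [38.2 32.7] long axis deg 47.1 zmax [12.6 14.3 16.1]
1 [123, 163, 147, 35, 570] ctr [637.7 214. ] size [345.1  78.5] long axis deg 80.0 zmax [10.8 15.6 20. ]
37 [227, 175, 26, 30, 500] ctr [583.6 116.9] size [48.6 60.9] long axis deg 151.0 zmax [12.7 18.5 26.6]
58 [181, 180, 26, 26, 501] ctr [574.9 223.9] size [61.  56.7] long axis deg 24.3 zmax [10.9 20.1 28.6]
61 [118, 181, 6, 84, 275] ctr [505.6 387.2] size [191.3   9.3] long axis deg 3.0 zmax [10.4 15.7 20.1]
68 [133, 183, 28, 20, 455] ctr [575.9 333.2] size [45.3 60.5] long axis deg 104.6 zmax [13.7 18.2 23.3]
174 [126, 221, 33, 32, 346] ctr [465.1 328. ] size [42.6 73.5] long axis deg 139.7 zmax [13.2 26.6 31.1]
195 [224, 224, 41, 32, 394] ctr [470.4 106.2] size [100.   20.7] long axis deg 58.0 zmax [10.8 14.2 18.9]
223 [191, 234, 18, 18, 222] ctr [459.9 208.1] size [39.4 33.2] long axis deg 46.3 zmax [12.4 15.7 19.2]
floor z 0.004263347322897596 0.00443337134142866 0.003853108386933368 -0.0003845711854357059
```

Run:
```python
from h import *
plan([.469,.1084,.07],-32)
```

```text
now [0.4586 0.2161 0.2391] jaw -90.01 xaxis [-0. -0. -1.] j7 -2.09 t 3.73 w 86.9
lin m [0.1691 0.0104 0.1077] twist [-5.801e+01  0.000e+00  1.000e-02] rows 9
lin m [0.1691 0.0104 0.1077] twist [ 1.2199e+02  1.0000e-02 -0.0000e+00] rows 18
```

```bash
python3 -m creep '[{"linear":[0.169,0.0104,0.1077],"twist":[-58,0,0],"fingers":0},{"linear":[0.169,0.0104,0.1077],"twist":[-58,0,0],"fingers":0},{"linear":[0.169,0.0104,0.1077],"twist":[-58,0,0],"fingers":0},{"linear":[0.169,0.0104,0.1077],"twist":[-58,0,0],"fingers":0},{"linear":[0.169,0.0104,0.1077],"twist":[-58,0,0],"fingers":0},{"linear":[0.169,0.0104,0.1077],"twist":[-58,0,0],"fingers":0},{"linear":[0.169,0.0104,0.1077],"twist":[-58,0,0],"fingers":0},{"linear":[0.169,0.0104,0.1077],"twist":[-58,0,0],"fingers":0}]';  python3 - <<'E'
from h import *
plan([.469,.1084,.018],-32)
E
```

```text
time: 4.4
position: [0.4685, 0.1084, 0.0694]
tool_rot: [0.442, 1.527, -0.443]
ft_force: [0.2, -0.3, -1.1]
grip_width: 0.528
now [0.4685 0.1084 0.0694] jaw -32.36 xaxis [-0.002  0.    -1.   ] j7 -0.98 t 4.4 w 46.0
lin m [0.0514 0.0003 0.0005] twist [-0.36 -0.08  0.04] rows 2
lin m [0.0514 0.0003 0.0005] twist [1.7964e+02 6.0000e-02 1.3000e-01] rows 26
```

```bash
python3 -m creep '[{"linear":[0.03,0,0],"twist":[0,0,0],"fingers":0},{"linear":[0.0515,0,0],"twist":[0,0,0],"fingers":0},{"linear":[0.0515,0,0],"twist":[0,0,0],"fingers":0},{"linear":[0.0515,0,0],"twist":[0,0,0],"fingers":1},{"linear":[0.0515,0,0],"twist":[0,0,0],"fingers":1},{"linear":[0.0515,0,0],"twist":[0,0,0],"fingers":1},{"linear":[0.0515,0,0],"twist":[0,0,0],"fingers":1},{"linear":[0.0515,0,0],"twist":[0,0,0],"fingers":1}]' 15;  python3 - <<'E'
from h import *
plan([.4354,-.2055,.018],5.2)
E
```

```text
time: 5.07
position: [0.469, 0.109, 0.019]
tool_rot: [0.446, 1.524, -0.447]
ft_force: [-0.1, -0.2, 1.1]
grip_width: 0.225
now [0.469 0.109 0.019] jaw -32.65 xaxis [ 0.001 -0.    -1.   ] j7 -1.05 t 5.07 w 19.6
lin m [ 0.0011 -0.2829  0.1414] twist [-3.785e+01  4.000e-02  1.000e-02] rows 8
lin m [ 0.0011 -0.2829  0.1414] twist [ 1.4215e+02  2.0000e-02 -5.0000e-02] rows 20
```

```bash
python3 -m creep '[{"linear":[-0.035,0,0],"twist":[0,0,0],"fingers":1},{"linear":[-0.06,0,0],"twist":[0,0,0],"fingers":1},{"linear":[-0.06,-0.283,0.1415],"twist":[-37.8,0,0],"fingers":1},{"linear":[-0.06,-0.283,0.1415],"twist":[-37.8,0,0],"fingers":1},{"linear":[-0.06,-0.283,0.1415],"twist":[-37.8,0,0],"fingers":1},{"linear":[-0.06,-0.283,0.1415],"twist":[-37.8,0,0],"fingers":1},{"linear":[-0.06,-0.283,0.1415],"twist":[-37.8,0,0],"fingers":1},{"linear":[-0.06,-0.283,0.1415],"twist":[-37.8,0,0],"fingers":1}]';  python3 - <<'E'
from h import *
plan([.4354,-.2055,.05],5.2)
E
```

```text
time: 5.73
position: [0.4478, -0.0947, 0.079]
tool_rot: [-0.036, 1.57, 0.035]
ft_force: [-0.3, -0.2, -0.2]
grip_width: 0.228
now [ 0.4478 -0.0947  0.079 ] jaw 2.59 xaxis [ 0.    -0.001 -1.   ] j7 0.14 t 5.73 w 19.8
lin m [ 0.0291 -0.1101 -0.0174] twist [-2.61  0.02  0.05] rows 3
lin m [ 0.0291 -0.1101 -0.0174] twist [ 1.7739e+02  8.0000e-02 -4.0000e-02] rows 25
```

```bash
python3 -m creep '[{"linear":[0.029,-0.11,-0.0174],"twist":[-2.6,0,0],"fingers":1},{"linear":[0.029,-0.11,-0.0174],"twist":[-2.6,0,0],"fingers":1},{"linear":[0.029,-0.11,-0.0174],"twist":[-2.6,0,0],"fingers":1},{"linear":[0.029,-0.11,-0.0174],"twist":[-2.6,0,0],"fingers":1},{"linear":[0.029,-0.11,-0.0174],"twist":[-2.6,0,0],"fingers":1},{"linear":[0.029,-0.11,-0.0174],"twist":[-2.6,0,0],"fingers":1}]';  python3 - <<'E'
from h import *
plan([.4354,-.2055,.0185],5.2)
E
```

```text
time: 6.23
position: [0.4354, -0.203, 0.0497]
tool_rot: [-0.066, 1.57, 0.067]
ft_force: [0.9, -0.1, 0.1]
grip_width: 0.226
now [ 0.4354 -0.203   0.0497] jaw 4.87 xaxis [ 0.     0.001 -1.   ] j7 0.36 t 6.23 w 19.7
lin m [ 0.0312 -0.0025 -0.0002] twist [-0.33  0.   -0.04] rows 1
lin m [ 0.0312 -0.0025 -0.0002] twist [ 1.7967e+02 -6.0000e-02 -1.0000e-02] rows 26
```

```bash
python3 -m creep '[{"linear":[0.015,-0.001,0],"twist":[0,0,0],"fingers":1},{"linear":[0.025,-0.001,0],"twist":[0,0,0],"fingers":1},{"linear":[0.029,-0.001,0],"twist":[0,0,0],"fingers":1},{"linear":[0.029,-0.001,0],"twist":[0,0,0],"fingers":1}]';  python3 - <<'E'
from h import *
plan([.4354,-.2055,.0185],5.2)
E
```

```text
time: 6.57
position: [0.4347, -0.2031, 0.0197]
tool_rot: [-0.067, 1.572, 0.07]
ft_force: [-0.4, 0.7, -0.7]
grip_width: 0.233
now [ 0.4347 -0.2031  0.0197] jaw 4.99 xaxis [-0.002  0.001 -1.   ] j7 0.33 t 6.57 w 20.2
lin m [ 0.0012 -0.0024  0.0005] twist [-0.21 -0.11 -0.09] rows 1
lin m [ 0.0012 -0.0024  0.0005] twist [ 1.7979e+02 -1.4000e-01  1.7000e-01] rows 26
```

```bash
python3 -m creep '[{"linear":[0,-0.0023,0.0004],"twist":[0,0,0],"fingers":1},{"linear":[0.001,-0.0023,0.0004],"twist":[0,0,0],"fingers":1},{"linear":[0.0013,-0.0023,0.0004],"twist":[0,0,0],"fingers":1},{"linear":[0.0013,-0.0023,0.0004],"twist":[0,0,0],"fingers":1}]'
python3 - <<'E'
from h import *
plan([.4354,-.2055,.0185],5.2)
E
```

```text
time: 6.9
position: [0.4362, -0.2072, 0.0197]
tool_rot: [-0.067, 1.569, 0.066]
ft_force: [0.5, 1.1, -0.4]
grip_width: 0.227
now [ 0.4362 -0.2072  0.0197] jaw 4.87 xaxis [ 0. -0. -1.] j7 0.33 t 6.9 w 19.7
lin m [ 0.0012  0.0017 -0.0007] twist [-0.33  0.02  0.03] rows 1
lin m [ 0.0012  0.0017 -0.0007] twist [ 1.7967e+02  4.0000e-02 -4.0000e-02] rows 26
```

```bash
python3 -m creep '[{"linear":[0.001,0.001,-0.0003],"twist":[0,0,0],"fingers":1},{"linear":[0.001,0.001,-0.0003],"twist":[0,0,0],"fingers":1}]'; python3 -m creep '[{"linear":[0,0,0],"twist":[0,0,0],"fingers":0.7},{"linear":[0,0,0],"twist":[0,0,0],"fingers":0.4},{"linear":[0,0,0],"twist":[0,0,0],"fingers":0.35},{"linear":[-0.04,0,0],"twist":[0,0,0],"fingers":0.35},{"linear":[-0.08,0,0],"twist":[0,0,0],"fingers":0.35},{"linear":[-0.08,0,0],"twist":[0,0,0],"fingers":0}]';  python3 - <<'E'
from h import *
for i in range(6):
    s=readout.get_state(); print(np.round(s["position"],4)); viewer.get_image("top")
plan([.571,.2242,.08],-85)
E
```

```text
time: 7.07
position: [0.436, -0.2065, 0.019]
tool_rot: [-0.068, 1.569, 0.066]
ft_force: [-0.5, -0.2, 3.0]
grip_width: 0.23
time: 7.57
position: [0.44, -0.2074, 0.1047]
tool_rot: [-0.072, 1.561, 0.062]
ft_force: [1.5, 0.4, 0.2]
grip_width: 0.345
[ 0.44   -0.2074  0.1047]
[ 0.4384 -0.2072  0.1021]
[ 0.4367 -0.2066  0.0999]
[ 0.4354 -0.206   0.0984]
[ 0.4348 -0.2057  0.0976]
[ 0.4345 -0.2055  0.0971]
now [ 0.4345 -0.2055  0.097 ] jaw 4.88 xaxis [-0.002  0.001 -1.   ] j7 0.41 t 7.87 w 42.5
lin m [0.0173 0.4165 0.1726] twist [ 8.988e+01 -1.800e-01  3.000e-02] rows 13
lin m [0.0173 0.4165 0.1726] twist [-9.012e+01 -3.000e-02 -1.800e-01] rows 13
```

```bash
python3 -m creep '[{"linear":[0.017,0.417,0.173],"twist":[90,0,0],"fingers":-0.7},{"linear":[0.017,0.417,0.173],"twist":[90,0,0],"fingers":-0.7},{"linear":[0.017,0.417,0.173],"twist":[90,0,0],"fingers":-0.7},{"linear":[0.017,0.417,0.173],"twist":[90,0,0],"fingers":-0.7},{"linear":[0.017,0.417,0.173],"twist":[90,0,0],"fingers":-0.7},{"linear":[0.017,0.417,0.173],"twist":[90,0,0],"fingers":-0.7},{"linear":[0.017,0.417,0.173],"twist":[90,0,0],"fingers":-0.7},{"linear":[0.017,0.417,0.173],"twist":[90,0,0],"fingers":-0.7}]' 20;  python3 - <<'E'
from h import *
plan([.5715,.2245,.07],-85)
E
```

```text
time: 8.53
position: [0.52, 0.0583, 0.0866]
tool_rot: [0.586, 1.492, -0.588]
ft_force: [0.9, -0.3, 0.3]
grip_width: 0.841
now [0.52   0.0583 0.0866] jaw -43.01 xaxis [-0.003 -0.    -1.   ] j7 -1.07 t 8.53 w 73.1
lin m [ 0.0165  0.1567 -0.0756] twist [41.99 -0.06  0.14] rows 6
lin m [ 0.0165  0.1567 -0.0756] twist [-1.3801e+02 -1.7000e-01 -8.0000e-02] rows 20
```

```bash
python3 -m creep '[{"linear":[0.016,0.15,-0.072],"twist":[36,0,0],"fingers":-0.7},{"linear":[0.016,0.15,-0.072],"twist":[36,0,0],"fingers":-0.7},{"linear":[0.016,0.15,-0.072],"twist":[36,0,0],"fingers":-0.7},{"linear":[0.016,0.15,-0.072],"twist":[36,0,0],"fingers":-0.7},{"linear":[0.016,0.15,-0.072],"twist":[36,0,0],"fingers":-0.7},{"linear":[0.016,0.15,-0.072],"twist":[36,0,0],"fingers":-0.7},{"linear":[0.016,0.15,-0.072],"twist":[36,0,0],"fingers":-0.7},{"linear":[0.016,0.15,-0.072],"twist":[36,0,0],"fingers":-0.7}]';  python3 - <<'E'
from h import *
plan([.5715,.2245,.02],-85)
E
```

```text
time: 9.2
position: [0.5686, 0.2156, 0.0704]
tool_rot: [1.059, 1.298, -1.063]
ft_force: [0.2, -0.4, -0.7]
grip_width: 0.85
now [0.5686 0.2156 0.0704] jaw -78.57 xaxis [-0.003 -0.001 -1.   ] j7 -1.99 t 9.2 w 73.9
lin m [ 0.0504  0.0048 -0.0081] twist [6.43 0.05 0.17] rows 2
lin m [ 0.0504  0.0048 -0.0081] twist [-1.7357e+02 -2.6000e-01  7.0000e-02] rows 25
```

```bash
python3 -m creep '[{"linear":[0,0.0048,-0.0081],"twist":[6.4,0,0],"fingers":-0.7},{"linear":[0,0.0048,-0.0081],"twist":[6.4,0,0],"fingers":-0.7},{"linear":[0.03,0.0048,-0.0081],"twist":[6.4,0,0],"fingers":-0.7},{"linear":[0.048,0.0048,-0.0081],"twist":[6.4,0,0],"fingers":-0.7},{"linear":[0.05,0.0048,-0.0081],"twist":[6.4,0,0],"fingers":-0.7},{"linear":[0.05,0.0048,-0.0081],"twist":[6.4,0,0],"fingers":-0.7}]';  python3 - <<'E'
from h import *
plan([.5715,.2245,.02],-85)
E
```

```text
time: 9.7
position: [0.5715, 0.2232, 0.0207]
tool_rot: [1.143, 1.25, -1.148]
ft_force: [-0.5, -0.1, 0.9]
grip_width: 0.852
now [0.5715 0.2232 0.0207] jaw -85.03 xaxis [-0.003 -0.001 -1.   ] j7 -2.14 t 9.7 w 74.1
lin m [ 0.0007  0.0001 -0.0013] twist [-0.03  0.07  0.19] rows 1
lin m [ 0.0007  0.0001 -0.0013] twist [ 1.7997e+02  3.0000e-01 -1.1000e-01] rows 26
```

```bash
python3 -m creep '[{"linear":[0,0,-0.0013],"twist":[0,0,0],"fingers":0},{"linear":[0,0,-0.0013],"twist":[0,0,0],"fingers":1},{"linear":[0,0,-0.0013],"twist":[0,0,0],"fingers":1},{"linear":[0,0,-0.0013],"twist":[0,0,0],"fingers":1},{"linear":[0,0,-0.0013],"twist":[0,0,0],"fingers":1}]' 20;  python3 - <<'E'
from h import *
plan([.4942,-.2002,.021],-84.8)
E
```

```text
time: 10.12
position: [0.5734, 0.2262, 0.0233]
tool_rot: [1.147, 1.247, -1.145]
ft_force: [-1.3, -1.1, 4.3]
grip_width: 0.646
now [0.5734 0.2262 0.0233] jaw -85.1 xaxis [ 0.002 -0.    -1.   ] j7 -2.14 t 10.12 w 56.2
lin m [ 0.0022 -0.1154  0.4181] twist [-0.3   0.01 -0.11] rows 11
lin m [ 0.0022 -0.1154  0.4181] twist [ 1.797e+02 -1.700e-01 -2.000e-02] rows 26
```

```bash
python3 -m creep '[{"linear":[0,0,0],"twist":[0,0,0],"fingers":1},{"linear":[0,0,0],"twist":[0,0,0],"fingers":1}]';python3 - <<'E'
from h import *
grab("wrist","wg1")
plan([.4942,-.2002,.021],-84.8)
E
```

```text
time: 10.28
position: [0.5734, 0.2262, 0.0233]
tool_rot: [1.147, 1.247, -1.145]
ft_force: [-0.1, -1.6, 6.5]
grip_width: 0.652
now [0.5734 0.2263 0.0233] jaw -85.1 xaxis [ 0.002 -0.    -1.   ] j7 -2.14 t 10.33 w 56.3
lin m [ 0.0022 -0.1153  0.4182] twist [-0.3   0.02 -0.1 ] rows 11
lin m [ 0.0022 -0.1153  0.4182] twist [ 1.797e+02 -1.600e-01 -3.000e-02] rows 26
```

View pics/wg1.png

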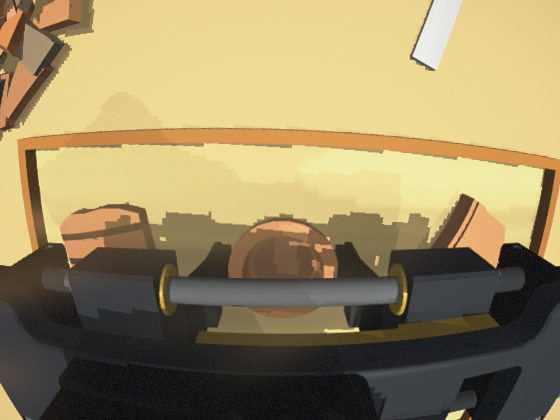

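```bash
python3 -m creep '[{"linear":[-0.03,0,0],"twist":[0,0,0],"fingers":1},{"linear":[-0.06,0,0],"twist":[0,0,0],"fingers":1},{"linear":[-0.06,-0.115,0.418],"twist":[0,0,0],"fingers":1},{"linear":[-0.06,-0.115,0.418],"twist":[0,0,0],"fingers":1},{"linear":[-0.06,-0.115,0.418],"twist":[0,0,0],"fingers":1},{"linear":[-0.06,-0.115,0.418],"twist":[0,0,0],"fingers":1},{"linear":[-0.06,-0.115,0.418],"twist":[0,0,0],"fingers":1},{"linear":[-0.06,-0.115,0.418],"twist":[0,0,0],"fingers":1}]';  python3 - <<'E'
from h import *
plan([.4942,-.2002,.06],-84.8)
E
```

```text
time: 11.0
position: [0.5261, -0.0213, 0.082]
tool_rot: [1.145, 1.248, -1.146]
ft_force: [-0.2, 0.8, -0.8]
grip_width: 0.648
now [ 0.5261 -0.0213  0.082 ] jaw -85.07 xaxis [-0. -0. -1.] j7 -1.61 t 11.0 w 56.4
lin m [ 0.022  -0.0471  0.1755] twist [-0.27  0.02  0.  ] rows 5
lin m [ 0.022  -0.0471  0.1755] twist [ 1.7973e+02  0.0000e+00 -2.0000e-02] rows 26
```

```bash
python3 -m creep '[{"linear":[0.015,-0.047,0.1755],"twist":[-0.3,0,0],"fingers":1},{"linear":[0.015,-0.047,0.1755],"twist":[-0.3,0,0],"fingers":1},{"linear":[0.015,-0.047,0.1755],"twist":[-0.3,0,0],"fingers":1},{"linear":[0.015,-0.047,0.1755],"twist":[-0.3,0,0],"fingers":1},{"linear":[0.015,-0.047,0.1755],"twist":[-0.3,0,0],"fingers":1},{"linear":[0.015,-0.047,0.1755],"twist":[-0.3,0,0],"fingers":1},{"linear":[0.015,-0.047,0.1755],"twist":[-0.3,0,0],"fingers":1},{"linear":[0.015,-0.047,0.1755],"twist":[-0.3,0,0],"fingers":1}]';  python3 - <<'E'
from h import *
grab("wrist","wg2")
plan([.4942,-.2002,.023],-84.8)
E
```

```text
time: 11.67
position: [0.4954, -0.197, 0.067]
tool_rot: [1.142, 1.252, -1.141]
ft_force: [-0.6, -0.8, -0.3]
grip_width: 0.644
now [ 0.4957 -0.1965  0.0671] jaw -84.65 xaxis [ 0.     0.001 -1.   ] j7 -1.25 t 11.72 w 56.2
lin m [ 0.0441 -0.0018  0.0036] twist [ 0.15 -0.04 -0.01] rows 2
lin m [ 0.0441 -0.0018  0.0036] twist [-1.7985e+02  1.0000e-02 -6.0000e-02] rows 26
```

View pics/wg2.png

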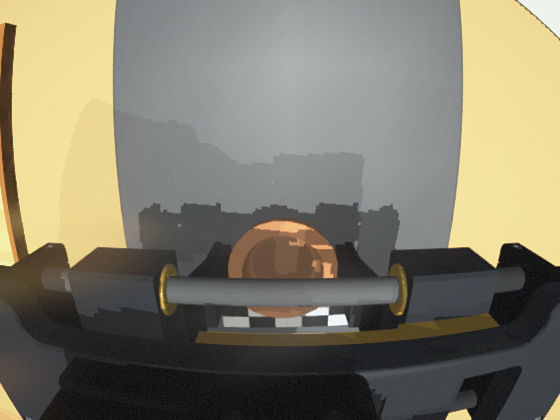

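```bash
python3 -m creep '[{"linear":[0.02,-0.0018,0.0036],"twist":[0,0,0],"fingers":1},{"linear":[0.036,-0.0018,0.0036],"twist":[0,0,0],"fingers":1},{"linear":[0.041,-0.0018,0.0036],"twist":[0,0,0],"fingers":1},{"linear":[0.042,-0.0018,0.0036],"twist":[0,0,0],"fingers":1},{"linear":[0.042,-0.0018,0.0036],"twist":[0,0,0],"fingers":1},{"linear":[0.042,-0.0018,0.0036],"twist":[0,0,0],"fingers":1}]';  python3 - <<'E'
from h import *
plan([.4942,-.2002,.023],-84.8)
E
```

```text
time: 12.22
position: [0.4946, -0.2017, 0.0259]
tool_rot: [1.141, 1.25, -1.141]
ft_force: [0.1, -0.9, -1.3]
grip_width: 0.645
now [ 0.4946 -0.2017  0.0259] jaw -84.73 xaxis [ 0.001 -0.001 -1.   ] j7 -1.27 t 12.22 w 56.1
lin m [ 0.0029 -0.0003 -0.0016] twist [ 0.07  0.04 -0.06] rows 1
lin m [ 0.0029 -0.0003 -0.0016] twist [-1.7993e+02  1.0000e-01  6.0000e-02] rows 26
```

```bash
python3 -m creep '[{"linear":[0.001,0,-0.0012],"twist":[0,0,0],"fingers":1},{"linear":[0.002,0,-0.0012],"twist":[0,0,0],"fingers":1},{"linear":[0.0025,0,-0.0012],"twist":[0,0,0],"fingers":1},{"linear":[0.0025,0,-0.0012],"twist":[0,0,0],"fingers":1}]'
```

```text
time: 12.55
position: [0.4941, -0.201, 0.0233]
tool_rot: [1.142, 1.25, -1.142]
ft_force: [-0.8, 1.4, 3.9]
grip_width: 0.648
```

```bash
python3 -m creep '[{"linear":[0,0,0],"twist":[0,0,0],"fingers":-0.4},{"linear":[0,0,0],"twist":[0,0,0],"fingers":-0.6},{"linear":[0,0,0],"twist":[0,0,0],"fingers":-0.6},{"linear":[-0.04,0,0],"twist":[0,0,0],"fingers":-0.6},{"linear":[-0.08,0,0],"twist":[0,0,0],"fingers":-0.6},{"linear":[-0.18,-0.04,0],"twist":[0,0,0],"fingers":-0.6},{"linear":[-0.18,-0.04,0],"twist":[0,0,0],"fingers":-0.6},{"linear":[-0.18,-0.04,0],"twist":[0,0,0],"fingers":-0.6}]'; python3 -m creep '[{"linear":[0,0,0],"twist":[0,0,0],"fingers":-0.6},{"linear":[0,0,0],"twist":[0,0,0],"fingers":-0.6}]'
cat > chk.py <<'E'
from h import *
import sys
tag=sys.argv[1]
im,d,P=grab("wrist",tag); f=np.load(f"pics/{tag}.npz")
o=wortho(f,.014,.38,.70,-.36,-.04,1800); cv2.imwrite(f"pics/{tag}o.png",o[:,:,::-1])
from seg import seg
seg(tag,(.40,.67,-.32,-.07),.009)
E
python3 chk.py wb2; python3 -c "
from h import *
plan([.573,.3345,.07],-76)"
```

```text
time: 13.22
position: [0.4539, -0.2055, 0.2067]
tool_rot: [1.142, 1.246, -1.142]
ft_force: [1.2, -0.8, -0.3]
grip_width: 0.794
time: 13.38
position: [0.4542, -0.2055, 0.204]
tool_rot: [1.142, 1.246, -1.142]
ft_force: [-1.1, 0.3, -0.7]
grip_width: 0.799
1 [254, 128, 56, 56, 2468] ctr [ 491.8 -200.5] size [57.2 56.4] long axis deg 4.4 zmax [11.7 19.3 25.4]
2 [237, 201, 91, 21, 1671] ctr [ 430.3 -206.3] size [21.2 99.5] long axis deg 96.5 zmax [11.6 13.  14.6]
now [ 0.4536 -0.2049  0.2024] jaw -84.84 xaxis [ 0.    -0.001 -1.   ] j7 -1.12 t 13.43 w 69.6
lin m [ 0.132   0.1674 -0.5266] twist [-8.84  0.04  0.  ] rows 14
lin m [ 0.132   0.1674 -0.5266] twist [ 1.7116e+02  0.0000e+00 -6.0000e-02] rows 24
```

```bash
sleep 1; ls pics
```

```text
oboard.png
otray.png
scene0.npy
scene0.png
top0.npy
top0.png
top1.npz
top1.png
wb1.npz
wb1.png
wb1o.png
wb2.npz
wb2.png
wb2o.png
wg1.npz
wg1.png
wg2.npz
wg2.png
wrist0.npy
wrist0.png
wt1.npz
wt1.png
wt1o.png
```

View pics/wb2o.png

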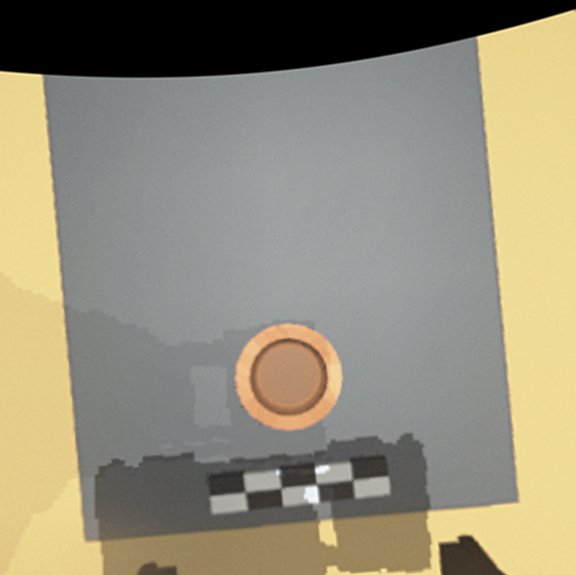

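```bash
cat > edge.py <<'E'
from h import *
import sys
f=np.load(f"pics/{sys.argv[1]}.npz")
S=1000;x1=.70;y1=-.04
o=wortho(f,.005,.38,.70,-.36,-.04,S); hsv=cv2.cvtColor(o,cv2.COLOR_RGB2HSV); m=(hsv[...,1]<70)
def fit(A):
    A=np.array(A,float);p=np.polyfit(A[:,0],A[:,1],1)
    for _ in range(5):
        e=A[:,1]-np.polyval(p,A[:,0]);A=A[abs(e)<max(1.5,2*np.median(abs(e)))];p=np.polyfit(A[:,0],A[:,1],1)
    return p,len(A)
L,Rr,N=[],[],[]
for r in range(80,230,3):
    L.append((r,np.argmax(m[r]))) 
    c=np.where(m[r,:310])[0]; Rr.append((r,c.max()+1))
for c in range(60,280,3):
    q=np.where(m[:,c])[0]
    # from row 250 downward first non-board
    a=275
    k=np.where(~m[a:,c])[0]
    if len(k): N.append((c,a+k[0]))
for n,A in (("L",L),("R",Rr),("near",N)):
    p,k=fit(A); print(n,k,len(A),"deg",round(np.degrees(np.arctan(p[0])),2),"val@r150/c165",round(np.polyval(p,165 if n=="near" else 150),1))
cv2.imwrite(f"pics/{sys.argv[1]}e.png",np.vstack([o[:,:,::-1],np.repeat((m*255).astype(np.uint8)[...,None],3,2)]))
E
python3 edge.py wb2; python3 edge.py wb1
```

```text
L 50 50 deg 5.13 val@r150/c165 30.8
R 50 50 deg 5.06 val@r150/c165 280.0
near 74 74 deg -5.14 val@r150/c165 293.6
L 50 50 deg 5.26 val@r150/c165 30.7
R 50 50 deg 5.1 val@r150/c165 280.0
near 59 74 deg -5.24 val@r150/c165 293.4
```

View pics/wb2e.png

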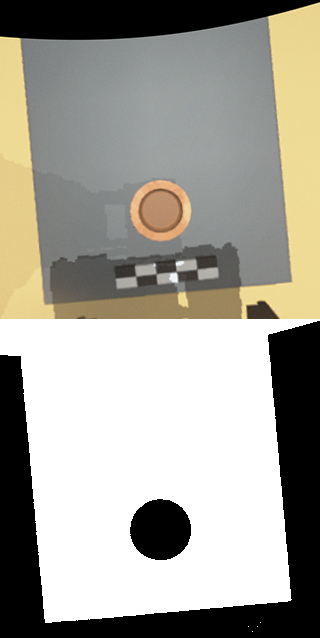

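```bash
python3 -m creep '[{"linear":[0.12,-0.0235,0],"twist":[-91,0,0],"fingers":0.4},{"linear":[0.12,-0.0235,0],"twist":[-91,0,0],"fingers":0.4},{"linear":[0.12,-0.0235,0],"twist":[-91,0,0],"fingers":0.4},{"linear":[0.12,-0.0235,0],"twist":[-91,0,0],"fingers":0.4},{"linear":[0.12,-0.0235,0],"twist":[-91,0,0],"fingers":0.4},{"linear":[0.12,-0.0235,0],"twist":[-91,0,0],"fingers":0.4},{"linear":[0.12,-0.0235,0],"twist":[-91,0,0],"fingers":0.4},{"linear":[0.12,-0.0235,0],"twist":[-91,0,0],"fingers":0.4}]'; python3 -c "
from h import *
plan([.4303,-.2064,.06],6.2)"
```

```text
time: 14.1
position: [0.4292, -0.2057, 0.0802]
tool_rot: [0.372, 1.543, -0.37]
ft_force: [0.3, -0.3, 0.2]
grip_width: 0.329
now [ 0.4292 -0.2057  0.0802] jaw -27.11 xaxis [-0.004  0.003 -1.   ] j7 -0.14 t 14.1 w 28.6
lin m [ 0.0202 -0.0002  0.0014] twist [-33.31  -0.23  -0.11] rows 5
lin m [ 0.0202 -0.0002  0.0014] twist [ 1.4669e+02 -1.4000e-01  3.0000e-01] rows 21
```

```bash
python3 -m creep '[{"linear":[0.02,0,0.0014],"twist":[-33.3,0,0],"fingers":0.4},{"linear":[0.02,0,0.0014],"twist":[-33.3,0,0],"fingers":0.4},{"linear":[0.02,0,0.0014],"twist":[-33.3,0,0],"fingers":0.4},{"linear":[0.02,0,0.0014],"twist":[-33.3,0,0],"fingers":0.4},{"linear":[0.02,0,0.0014],"twist":[-33.3,0,0],"fingers":0.4},{"linear":[0.02,0,0.0014],"twist":[-33.3,0,0],"fingers":0.4},{"linear":[0.02,0,0.0014],"twist":[-33.3,0,0],"fingers":0.4},{"linear":[0.02,0,0.0014],"twist":[-33.3,0,0],"fingers":0.4}]'; python3 -c "
from h import *
plan([.4303,-.2064,.019],6.2)"
```

```text
time: 14.77
position: [0.4311, -0.2069, 0.0615]
tool_rot: [-0.077, 1.571, 0.079]
ft_force: [-0.6, -0.2, 0.2]
grip_width: 0.3
now [ 0.4311 -0.2069  0.0615] jaw 5.69 xaxis [-0.002  0.001 -1.   ] j7 0.41 t 14.77 w 26.1
lin m [ 0.0425  0.0006 -0.0006] twist [-0.51 -0.09 -0.07] rows 2
lin m [ 0.0425  0.0006 -0.0006] twist [ 1.7949e+02 -1.1000e-01  1.4000e-01] rows 26
```

Opening is 26 mm, bar 20 mm: descend centred and grip.

```bash
python3 -m creep '[{"linear":[0.02,0,-0.0006],"twist":[-0.4,0,0],"fingers":0.4},{"linear":[0.035,0,-0.0006],"twist":[-0.4,0,0],"fingers":0.4},{"linear":[0.0425,0,-0.0006],"twist":[-0.4,0,0],"fingers":0.4},{"linear":[0.0425,0,-0.0006],"twist":[-0.4,0,0],"fingers":0.4},{"linear":[0.0425,0,-0.0006],"twist":[-0.4,0,0],"fingers":1},{"linear":[0.0425,0,-0.0006],"twist":[-0.4,0,0],"fingers":1},{"linear":[0.0425,0,-0.0006],"twist":[-0.4,0,0],"fingers":1},{"linear":[0.0425,0,-0.0006],"twist":[-0.4,0,0],"fingers":1}]' 10; python3 -c "
from h import *
grab('wrist','wg3')
plan([.4362,-.2053,.0195],5.15)"
```

```text
time: 15.43
position: [0.4314, -0.2078, 0.0207]
tool_rot: [-0.086, 1.568, 0.084]
ft_force: [-1.2, -0.2, -0.2]
grip_width: 0.227
now [ 0.4313 -0.2078  0.0207] jaw 6.18 xaxis [ 0.001 -0.001 -1.   ] j7 0.38 t 15.48 w 19.8
lin m [0.0012 0.002  0.0051] twist [1.03 0.03 0.06] rows 1
lin m [0.0012 0.002  0.0051] twist [-1.7897e+02 -9.0000e-02  5.0000e-02] rows 25
```

View pics/wg3.png

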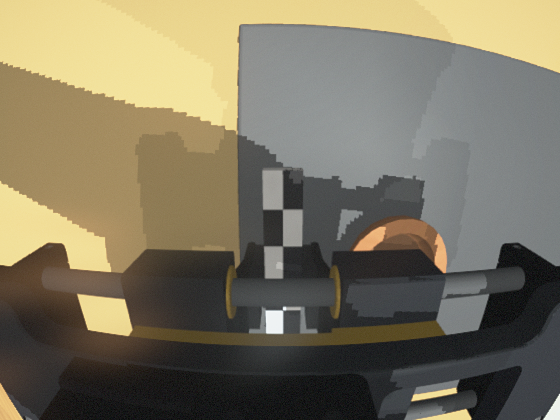

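```bash
python3 -m creep '[{"linear":[-0.001,0.0005,0.003],"twist":[1,0,0],"fingers":1},{"linear":[-0.001,0.0005,0.0052],"twist":[1,0,0],"fingers":1},{"linear":[-0.001,0.0005,0.0052],"twist":[1,0,0],"fingers":1},{"linear":[0.0,0.0005,0.0052],"twist":[1,0,0],"fingers":1},{"linear":[0.001,0.0005,0.0052],"twist":[1,0,0],"fingers":1},{"linear":[0.001,0.0005,0.0052],"twist":[1,0,0],"fingers":1},{"linear":[0.001,0.0005,0.0052],"twist":[1,0,0],"fingers":1}]'; python3 -c "
from h import *
grab('wrist','wg4')
plan([.4362,-.2053,.0195],5.15)"
```

```text
time: 16.07
position: [0.4366, -0.2065, 0.0202]
tool_rot: [-0.072, 1.57, 0.071]
ft_force: [-1.8, 1.8, 8.8]
grip_width: 0.227
now [ 0.4366 -0.2066  0.0202] jaw 5.2 xaxis [ 0.    -0.001 -1.   ] j7 0.36 t 16.12 w 20.1
lin m [ 0.0007  0.0013 -0.0003] twist [0.05 0.01 0.04] rows 1
lin m [ 0.0007  0.0013 -0.0003] twist [-1.7995e+02 -7.0000e-02  1.0000e-02] rows 26
```

```bash
python3 -m creep '[{"linear":[-0.0008,0,0],"twist":[0,0,0],"fingers":1},{"linear":[-0.0008,0,0],"twist":[0,0,0],"fingers":0.47},{"linear":[-0.0008,0,0],"twist":[0,0,0],"fingers":0.44},{"linear":[-0.0008,0,0],"twist":[0,0,0],"fingers":0.44},{"linear":[-0.0008,0,0],"twist":[0,0,0],"fingers":0.44},{"linear":[-0.0008,0,0],"twist":[0,0,0],"fingers":0.44}]'; python3 -m creep '[{"linear":[-0.01,0,0],"twist":[0,0,0],"fingers":0.44},{"linear":[-0.03,0,0],"twist":[0,0,0],"fingers":0.44},{"linear":[-0.06,0,0],"twist":[0,0,0],"fingers":0.44},{"linear":[-0.10,0,0],"twist":[0,0,0],"fingers":-0.4}]'; python3 -c "
from h import *
grab('wrist','wg5')
plan([.573,.3345,.09],-76)"
```

```text
time: 16.62
position: [0.4359, -0.2064, 0.0196]
tool_rot: [-0.071, 1.57, 0.071]
ft_force: [0.0, 1.0, 0.2]
grip_width: 0.276
time: 16.95
position: [0.4342, -0.2053, 0.1194]
tool_rot: [-0.069, 1.574, 0.074]
ft_force: [0.2, -0.4, 0.2]
grip_width: 0.306
now [ 0.4399 -0.2077  0.1286] jaw 5.24 xaxis [ 0.008 -0.005 -1.   ] j7 0.44 t 17.0 w 29.1
lin m [0.0369 0.528  0.1818] twist [ 8.124e+01  6.000e-01 -3.000e-02] rows 14
lin m [0.0369 0.528  0.1818] twist [-9.876e+01  3.000e-02  6.300e-01] rows 14
```

View pics/wg5.png

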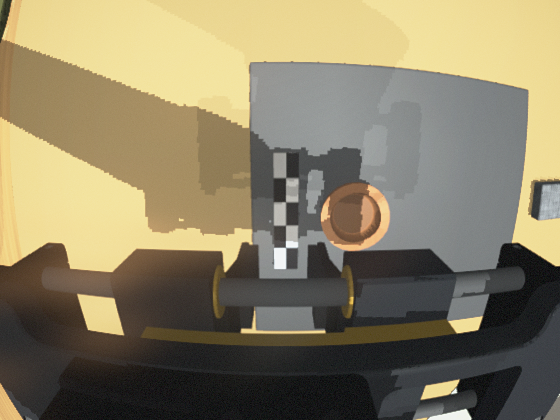

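```bash
python3 -m creep '[{"linear":[0.037,0.528,0.182],"twist":[81,0,0],"fingers":-0.55},{"linear":[0.037,0.528,0.182],"twist":[81,0,0],"fingers":-0.55},{"linear":[0.037,0.528,0.182],"twist":[81,0,0],"fingers":-0.55},{"linear":[0.037,0.528,0.182],"twist":[81,0,0],"fingers":-0.55},{"linear":[0.037,0.528,0.182],"twist":[81,0,0],"fingers":-0.55},{"linear":[0.037,0.528,0.182],"twist":[81,0,0],"fingers":-0.55},{"linear":[0.037,0.528,0.182],"twist":[81,0,0],"fingers":-0.55},{"linear":[0.037,0.528,0.182],"twist":[81,0,0],"fingers":-0.55}]';  python3 - <<'E'
from h import *
plan([.573,.3345,.08],-76)
E
```

```text
time: 17.67
position: [0.5039, 0.0627, 0.1021]
tool_rot: [0.582, 1.49, -0.583]
ft_force: [0.2, -0.3, 0.4]
grip_width: 0.763
now [0.5039 0.0627 0.1021] jaw -42.69 xaxis [ 0.001 -0.001 -1.   ] j7 -1.04 t 17.67 w 66.4
lin m [ 0.022   0.2466 -0.1335] twist [ 3.331e+01  6.000e-02 -1.000e-02] rows 7
lin m [ 0.022   0.2466 -0.1335] twist [-1.4669e+02  1.0000e-02  9.0000e-02] rows 21
```

```bash
python3 -m creep '[{"linear":[0.022,0.2466,-0.1335],"twist":[33.3,0,0],"fingers":-0.55},{"linear":[0.022,0.2466,-0.1335],"twist":[33.3,0,0],"fingers":-0.55},{"linear":[0.022,0.2466,-0.1335],"twist":[33.3,0,0],"fingers":-0.55},{"linear":[0.022,0.2466,-0.1335],"twist":[33.3,0,0],"fingers":-0.55},{"linear":[0.022,0.2466,-0.1335],"twist":[33.3,0,0],"fingers":-0.55},{"linear":[0.022,0.2466,-0.1335],"twist":[33.3,0,0],"fingers":-0.55},{"linear":[0.022,0.2466,-0.1335],"twist":[33.3,0,0],"fingers":-0.55},{"linear":[0.022,0.2466,-0.1335],"twist":[33.3,0,0],"fingers":-0.55}]';  python3 - <<'E'
from h import *
viewer.get_image("top");viewer.get_image("top");viewer.get_image("top")
plan([.573,.3345,.0175],-76)
E
```

```text
time: 18.33
position: [0.5701, 0.3405, 0.0797]
tool_rot: [1.023, 1.323, -1.017]
ft_force: [-0.5, -0.6, 0.4]
grip_width: 0.78
now [0.5703 0.3355 0.0793] jaw -75.5 xaxis [-0.001  0.001 -1.   ] j7 -2.13 t 18.48 w 67.6
lin m [0.0618 0.0025 0.0017] twist [ 0.5  -0.05  0.07] rows 2
lin m [0.0618 0.0025 0.0017] twist [-1.795e+02 -1.100e-01 -8.000e-02] rows 26
```

```bash
python3 -m creep '[{"linear":[0.02,0.0025,0.0017],"twist":[0.5,0,0],"fingers":-0.55},{"linear":[0.04,0.0025,0.0017],"twist":[0.5,0,0],"fingers":-0.55},{"linear":[0.055,0.0025,0.0017],"twist":[0.5,0,0],"fingers":-0.55},{"linear":[0.06,0.0025,0.0017],"twist":[0.5,0,0],"fingers":-0.55},{"linear":[0.06,0.0025,0.0017],"twist":[0.5,0,0],"fingers":-0.55},{"linear":[0.06,0.0025,0.0017],"twist":[0.5,0,0],"fingers":-0.55}]';  python3 - <<'E'
from h import *
grab("wrist","wg6")
plan([.573,.3345,.0175],-76)
E
```

```text
time: 18.98
position: [0.5741, 0.3315, 0.0197]
tool_rot: [1.03, 1.313, -1.031]
ft_force: [0.2, 0.4, -0.2]
grip_width: 0.775
now [0.5744 0.3321 0.0202] jaw -76.21 xaxis [ 0. -0. -1.] j7 -2.16 t 19.03 w 67.3
lin m [ 0.0027 -0.0008 -0.0027] twist [-0.21  0.01 -0.02] rows 1
lin m [ 0.0027 -0.0008 -0.0027] twist [ 1.7979e+02 -4.0000e-02 -1.0000e-02] rows 26
```

View pics/wg6.png

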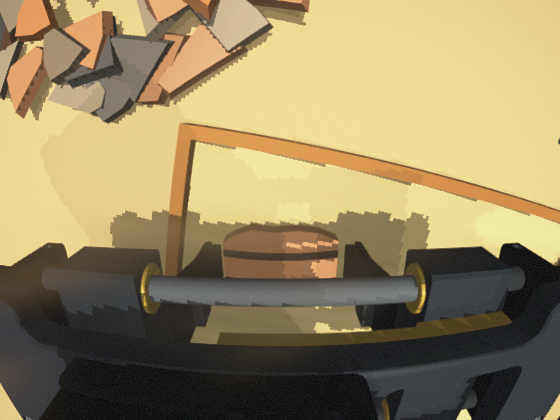

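```bash
python3 -m creep '[{"linear":[0.0015,-0.0005,-0.0015],"twist":[0,0,0],"fingers":-0.55},{"linear":[0.002,-0.0005,-0.0015],"twist":[0,0,0],"fingers":-0.55},{"linear":[0.002,-0.0005,-0.0015],"twist":[0,0,0],"fingers":0},{"linear":[0.002,-0.0005,-0.0015],"twist":[0,0,0],"fingers":1},{"linear":[0.002,-0.0005,-0.0015],"twist":[0,0,0],"fingers":1},{"linear":[0.002,-0.0005,-0.0015],"twist":[0,0,0],"fingers":1},{"linear":[0.002,-0.0005,-0.0015],"twist":[0,0,0],"fingers":1}]' 15;  python3 - <<'E'
from h import *
plan([.5639,-.1938,.08],-84.85)
E
```

```text
time: 19.62
position: [0.5732, 0.3337, 0.0176]
tool_rot: [1.029, 1.314, -1.03]
ft_force: [-0.0, -0.2, 2.5]
grip_width: 0.692
now [0.5732 0.3337 0.0176] jaw -76.18 xaxis [-0. -0. -1.] j7 -2.17 t 19.62 w 60.2
lin m [-0.0622 -0.135   0.51  ] twist [8.67 0.02 0.01] rows 13
lin m [-0.0622 -0.135   0.51  ] twist [-1.7133e+02 -2.0000e-02  2.0000e-02] rows 24
```

```bash
python3 -m creep '[{"linear":[-0.02,0,0],"twist":[0,0,0],"fingers":1},{"linear":[-0.06,0,0],"twist":[0,0,0],"fingers":1},{"linear":[-0.062,-0.135,0.51],"twist":[8.7,0,0],"fingers":1},{"linear":[-0.062,-0.135,0.51],"twist":[8.7,0,0],"fingers":1},{"linear":[-0.062,-0.135,0.51],"twist":[8.7,0,0],"fingers":1},{"linear":[-0.062,-0.135,0.51],"twist":[8.7,0,0],"fingers":1},{"linear":[-0.062,-0.135,0.51],"twist":[8.7,0,0],"fingers":1},{"linear":[-0.062,-0.135,0.51],"twist":[8.7,0,0],"fingers":1}]';  python3 - <<'E'
from h import *
plan([.5647,-.1937,.06],-84.85)
E
```

```text
time: 20.28
position: [0.5682, 0.0816, 0.0784]
tool_rot: [1.142, 1.25, -1.144]
ft_force: [1.1, -0.7, -0.6]
grip_width: 0.689
now [0.5682 0.0816 0.0784] jaw -84.87 xaxis [-0.    -0.001 -1.   ] j7 -1.84 t 20.28 w 59.9
lin m [ 0.0185 -0.0281  0.2739] twist [-0.02  0.04  0.03] rows 7
lin m [ 0.0185 -0.0281  0.2739] twist [ 1.7998e+02  4.0000e-02 -6.0000e-02] rows 26
```

```bash
python3 -m creep '[{"linear":[0,-0.028,0.274],"twist":[0,0,0],"fingers":1},{"linear":[0,-0.028,0.274],"twist":[0,0,0],"fingers":1},{"linear":[0,-0.028,0.274],"twist":[0,0,0],"fingers":1},{"linear":[0,-0.028,0.274],"twist":[0,0,0],"fingers":1},{"linear":[0,-0.028,0.274],"twist":[0,0,0],"fingers":1},{"linear":[0,-0.028,0.274],"twist":[0,0,0],"fingers":1},{"linear":[0,-0.028,0.274],"twist":[0,0,0],"fingers":1},{"linear":[0,-0.028,0.274],"twist":[0,0,0],"fingers":1}]';  python3 - <<'E'
from h import *
for i in range(3): viewer.get_image("top")
grab("wrist","wg7")
plan([.5647,-.1937,.0185],-84.85)
E
```

```text
time: 20.95
position: [0.5635, -0.2012, 0.0781]
tool_rot: [1.147, 1.243, -1.155]
ft_force: [0.1, -2.4, -1.1]
grip_width: 0.686
now [ 0.5653 -0.19    0.0783] jaw -84.78 xaxis [-0.001  0.001 -1.   ] j7 -1.34 t 21.15 w 59.8
lin m [ 0.0598 -0.0009  0.0037] twist [ 0.07 -0.05  0.04] rows 2
lin m [ 0.0598 -0.0009  0.0037] twist [-1.7993e+02 -6.0000e-02 -8.0000e-02] rows 26
```

View pics/wg7.png

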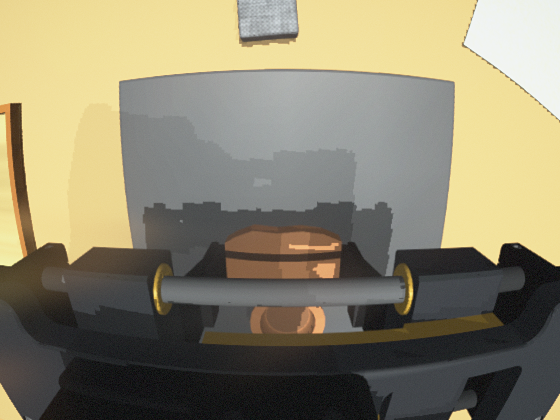

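```bash
python3 -m creep '[{"linear":[0.03,-0.0018,0.0035],"twist":[0,0,0],"fingers":1},{"linear":[0.05,-0.0018,0.0035],"twist":[0,0,0],"fingers":1},{"linear":[0.056,-0.0018,0.0035],"twist":[0,0,0],"fingers":1},{"linear":[0.057,-0.0018,0.0035],"twist":[0,0,0],"fingers":1},{"linear":[0.057,-0.0018,0.0035],"twist":[0,0,0],"fingers":1},{"linear":[0.057,-0.0018,0.0035],"twist":[0,0,0],"fingers":1},{"linear":[0.057,-0.0018,0.0035],"twist":[0,0,0],"fingers":1}]';  python3 - <<'E'
from h import *
plan([.5637,-.1937,.018],-84.85)
E
```

```text
time: 21.73
position: [0.565, -0.1953, 0.023]
tool_rot: [1.143, 1.248, -1.142]
ft_force: [0.2, -0.2, -1.9]
grip_width: 0.687
now [ 0.565  -0.1953  0.023 ] jaw -84.84 xaxis [ 0.002 -0.001 -1.   ] j7 -1.36 t 21.73 w 59.7
lin m [ 0.005  -0.0011 -0.0017] twist [ 0.01  0.08 -0.1 ] rows 1
lin m [ 0.005  -0.0011 -0.0017] twist [-1.7999e+02  1.6000e-01  1.3000e-01] rows 26
```

```bash
python3 -m creep '[{"linear":[0.001,-0.001,-0.0015],"twist":[0,0,0],"fingers":1},{"linear":[0.002,-0.001,-0.0015],"twist":[0,0,0],"fingers":1},{"linear":[0.003,-0.001,-0.0015],"twist":[0,0,0],"fingers":1},{"linear":[0.0035,-0.001,-0.0015],"twist":[0,0,0],"fingers":1},{"linear":[0.0035,-0.001,-0.0015],"twist":[0,0,0],"fingers":1},{"linear":[0.0035,-0.001,-0.0015],"twist":[0,0,0],"fingers":1}]'
```

```text
time: 22.23
position: [0.5625, -0.1941, 0.0179]
tool_rot: [1.143, 1.25, -1.144]
ft_force: [0.5, 0.7, 0.2]
grip_width: 0.688
```

```bash
python3 -m creep '[{"linear":[0.0005,0.001,0],"twist":[0,0,0],"fingers":1},{"linear":[0.0007,0.001,0],"twist":[0,0,0],"fingers":1},{"linear":[0.0007,0.001,0],"twist":[0,0,0],"fingers":1}]'
```

```text
time: 22.48
position: [0.5636, -0.1941, 0.0175]
tool_rot: [1.142, 1.25, -1.144]
ft_force: [-1.0, -0.2, 2.4]
grip_width: 0.686
```

Contact; release, wait, rise, and go to a viewpoint.

```bash
python3 -m creep '[{"linear":[0,0,0],"twist":[0,0,0],"fingers":-0.5},{"linear":[0,0,0],"twist":[0,0,0],"fingers":-0.6},{"linear":[0,0,0],"twist":[0,0,0],"fingers":-0.6},{"linear":[0,0,0],"twist":[0,0,0],"fingers":-0.6},{"linear":[-0.02,0,0],"twist":[0,0,0],"fingers":-0.6},{"linear":[-0.06,0,0],"twist":[0,0,0],"fingers":-0.6},{"linear":[-0.2,-0.1,0],"twist":[0,0,0],"fingers":-0.6},{"linear":[-0.2,-0.1,0],"twist":[0,0,0],"fingers":-0.6}]';python3 -m creep '[{"linear":[-0.10,-0.06,0],"twist":[0,0,0],"fingers":-0.6},{"linear":[-0.10,-0.06,0],"twist":[0,0,0],"fingers":-0.6},{"linear":[-0.10,-0.06,0],"twist":[0,0,0],"fingers":-0.6},{"linear":[-0.10,-0.06,0],"twist":[0,0,0],"fingers":-0.6},{"linear":[-0.10,-0.06,0],"twist":[0,0,0],"fingers":-0.6},{"linear":[-0.10,-0.06,0],"twist":[0,0,0],"fingers":-0.6}]'; python3 chk.py wb3; python3 edge.py wb3;  python3 - <<'E'
from h import *
plan([.5815,.1161,.09],-26.3)
E
```

```text
time: 23.15
position: [0.5157, -0.1973, 0.1464]
tool_rot: [1.142, 1.251, -1.141]
ft_force: [-0.4, -0.2, 0.3]
grip_width: 0.797
time: 23.65
position: [0.4556, -0.2033, 0.2447]
tool_rot: [1.143, 1.25, -1.144]
ft_force: [-1.4, -0.4, -0.7]
grip_width: 0.802
1 [257, 73, 53, 36, 1701] ctr [ 563.6 -193.1] size [41.2 60. ] long axis deg 95.0 zmax [14.9 17.8 20.1]
2 [259, 128, 50, 50, 1959] ctr [ 491.8 -200.1] size [57.1 56.2] long axis deg 4.8 zmax [11.5 18.8 25.4]
3 [242, 190, 83, 17, 1339] ctr [ 436.1 -204.5] size [ 20.8 100.3] long axis deg 95.0 zmax [11.9 13.1 14.5]
L 50 50 deg 5.06 val@r150/c165 30.8
R 50 50 deg 5.12 val@r150/c165 280.0
near 74 74 deg -5.22 val@r150/c165 293.7
now [ 0.4555 -0.203   0.2439] jaw -84.85 xaxis [-0.002  0.001 -1.   ] j7 -1.12 t 23.7 w 69.7
lin m [ 0.1539  0.1544 -0.3064] twist [-58.55  -0.1    0.07] rows 10
lin m [ 0.1539  0.1544 -0.3064] twist [1.2145e+02 9.0000e-02 1.2000e-01] rows 17
```

View pics/wb3o.png

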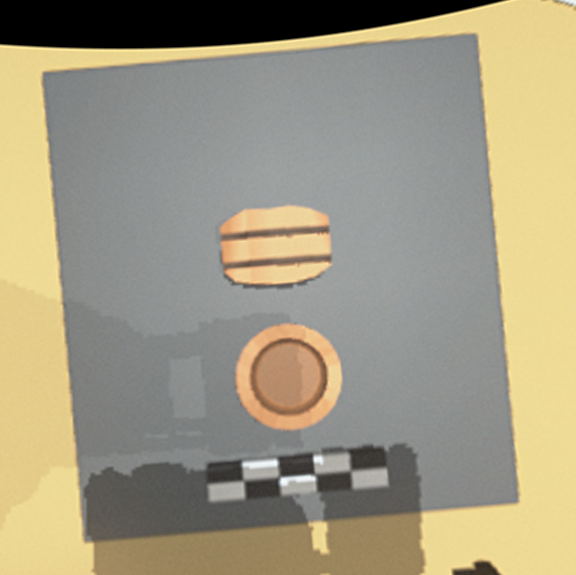

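```bash
python3 -m creep '[{"linear":[0.154,0.1544,-0.3064],"twist":[-58.5,0,0],"fingers":-0.6},{"linear":[0.154,0.1544,-0.3064],"twist":[-58.5,0,0],"fingers":-0.6},{"linear":[0.154,0.1544,-0.3064],"twist":[-58.5,0,0],"fingers":-0.6},{"linear":[0.154,0.1544,-0.3064],"twist":[-58.5,0,0],"fingers":-0.6},{"linear":[0.154,0.1544,-0.3064],"twist":[-58.5,0,0],"fingers":-0.6},{"linear":[0.154,0.1544,-0.3064],"twist":[-58.5,0,0],"fingers":-0.6},{"linear":[0.154,0.1544,-0.3064],"twist":[-58.5,0,0],"fingers":-0.6},{"linear":[0.154,0.1544,-0.3064],"twist":[-58.5,0,0],"fingers":-0.6}]';  python3 - <<'E'
from h import *
plan([.5815,.1161,.08],-26.3)
E
```

```text
time: 24.37
position: [0.5672, 0.0816, 0.1058]
tool_rot: [0.372, 1.542, -0.372]
ft_force: [1.1, -1.1, 0.9]
grip_width: 0.797
now [0.5672 0.0816 0.1058] jaw -27.19 xaxis [-0.003  0.001 -1.   ] j7 -0.86 t 24.37 w 69.4
lin m [ 0.0258  0.0372 -0.0029] twist [-0.89 -0.19  0.05] rows 2
lin m [ 0.0258  0.0372 -0.0029] twist [1.7911e+02 7.0000e-02 2.9000e-01] rows 26
```

```bash
python3 -m creep '[{"linear":[0.026,0.037,-0.003],"twist":[-0.9,0,0],"fingers":-0.6},{"linear":[0.026,0.037,-0.003],"twist":[-0.9,0,0],"fingers":-0.6},{"linear":[0.026,0.037,-0.003],"twist":[-0.9,0,0],"fingers":-0.6},{"linear":[0.026,0.037,-0.003],"twist":[-0.9,0,0],"fingers":-0.6},{"linear":[0.026,0.037,-0.003],"twist":[-0.9,0,0],"fingers":-0.6},{"linear":[0.026,0.037,-0.003],"twist":[-0.9,0,0],"fingers":-0.6}]';  python3 - <<'E'
from h import *
plan([.5815,.1161,.018],-26.3)
E
```

```text
time: 24.87
position: [0.5827, 0.1114, 0.083]
tool_rot: [0.366, 1.539, -0.368]
ft_force: [0.3, -0.4, -0.2]
grip_width: 0.8
now [0.5827 0.1114 0.083 ] jaw -26.84 xaxis [ 0.001 -0.001 -1.   ] j7 -0.94 t 24.87 w 69.6
lin m [ 0.065   0.0037 -0.0032] twist [-0.54  0.06  0.06] rows 2
lin m [ 0.065   0.0037 -0.0032] twist [ 1.7946e+02  9.0000e-02 -1.0000e-01] rows 26
```

```bash
python3 -m creep '[{"linear":[0.02,0.0035,-0.003],"twist":[-0.5,0,0],"fingers":-0.6},{"linear":[0.045,0.0035,-0.003],"twist":[-0.5,0,0],"fingers":-0.6},{"linear":[0.058,0.0035,-0.003],"twist":[-0.5,0,0],"fingers":-0.6},{"linear":[0.062,0.0035,-0.003],"twist":[-0.5,0,0],"fingers":-0.6},{"linear":[0.062,0.0035,-0.003],"twist":[-0.5,0,0],"fingers":-0.6},{"linear":[0.062,0.0035,-0.003],"twist":[-0.5,0,0],"fingers":-0.6},{"linear":[0.062,0.0035,-0.003],"twist":[-0.5,0,0],"fingers":-0.6}]';  python3 - <<'E'
from h import *
grab("wrist","wg8")
plan([.5815,.1161,.018],-26.3)
E
```

```text
time: 25.45
position: [0.5821, 0.1178, 0.0219]
tool_rot: [0.359, 1.539, -0.359]
ft_force: [0.6, -0.1, 0.2]
grip_width: 0.801
now [0.5821 0.1178 0.0219] jaw -26.21 xaxis [ 0.002 -0.    -1.   ] j7 -0.98 t 25.5 w 69.6
lin m [ 0.0039 -0.0018  0.0002] twist [ 0.09  0.1  -0.03] rows 1
lin m [ 0.0039 -0.0018  0.0002] twist [-1.7991e+02  5.0000e-02  1.6000e-01] rows 26
```

View pics/wg8.png

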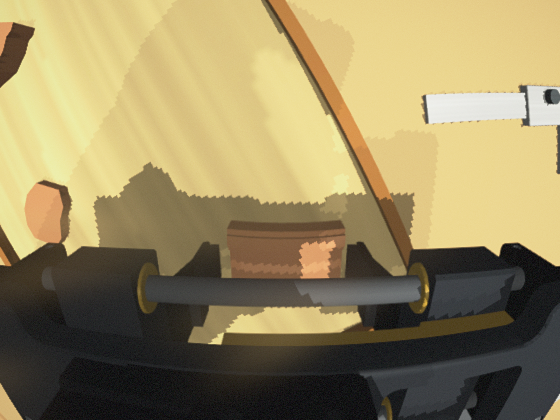

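```bash
python3 -m creep '[{"linear":[0.002,-0.0018,0],"twist":[0,0,0],"fingers":-0.6},{"linear":[0.0035,-0.0018,0],"twist":[0,0,0],"fingers":-0.6},{"linear":[0.0035,-0.0018,0],"twist":[0,0,0],"fingers":0},{"linear":[0.0035,-0.0018,0],"twist":[0,0,0],"fingers":1},{"linear":[0.0035,-0.0018,0],"twist":[0,0,0],"fingers":1},{"linear":[0.0035,-0.0018,0],"twist":[0,0,0],"fingers":1},{"linear":[0.0035,-0.0018,0],"twist":[0,0,0],"fingers":1}]' 18;  python3 - <<'E'
from h import *
plan([.6276,-.1878,.08],-84.85)
E
```

```text
time: 26.08
position: [0.5803, 0.1161, 0.017]
tool_rot: [0.358, 1.541, -0.359]
ft_force: [-0.5, -0.2, 0.0]
grip_width: 0.689
now [0.5803 0.1161 0.017 ] jaw -26.19 xaxis [-0.    -0.001 -1.   ] j7 -0.98 t 26.08 w 59.9
lin m [-0.0629 -0.2519  0.1765] twist [5.866e+01 1.000e-02 4.000e-02] rows 9
lin m [-0.0629 -0.2519  0.1765] twist [-1.2134e+02 -4.0000e-02  1.0000e-02] rows 17
```

```bash
python3 -m creep '[{"linear":[-0.02,0,0],"twist":[0,0,0],"fingers":1},{"linear":[-0.06,0,0],"twist":[0,0,0],"fingers":1},{"linear":[-0.063,-0.252,0.1765],"twist":[58.7,0,0],"fingers":1},{"linear":[-0.063,-0.252,0.1765],"twist":[58.7,0,0],"fingers":1},{"linear":[-0.063,-0.252,0.1765],"twist":[58.7,0,0],"fingers":1},{"linear":[-0.063,-0.252,0.1765],"twist":[58.7,0,0],"fingers":1},{"linear":[-0.063,-0.252,0.1765],"twist":[58.7,0,0],"fingers":1},{"linear":[-0.063,-0.252,0.1765],"twist":[58.7,0,0],"fingers":1}]';  python3 - <<'E'
from h import *
plan([.6255,-.1882,.075],-84.85)
E
```

```text
time: 26.75
position: [0.6184, -0.1328, 0.0795]
tool_rot: [0.941, 1.358, -0.942]
ft_force: [-0.0, 0.3, -0.7]
grip_width: 0.688
now [ 0.6184 -0.1328  0.0795] jaw -69.5 xaxis [-0.001 -0.001 -1.   ] j7 -1.22 t 26.75 w 59.8
lin m [ 0.0046 -0.0128  0.0544] twist [15.35  0.02  0.04] rows 3
lin m [ 0.0046 -0.0128  0.0544] twist [-1.6465e+02 -5.0000e-02  3.0000e-02] rows 23
```

```bash
python3 -m creep '[{"linear":[0.0,-0.0128,0.054],"twist":[15.3,0,0],"fingers":1},{"linear":[0.0,-0.0128,0.054],"twist":[15.3,0,0],"fingers":1},{"linear":[0.0,-0.0128,0.054],"twist":[15.3,0,0],"fingers":1},{"linear":[0.0,-0.0128,0.054],"twist":[15.3,0,0],"fingers":1},{"linear":[0.0,-0.0128,0.054],"twist":[15.3,0,0],"fingers":1},{"linear":[0.0,-0.0128,0.054],"twist":[15.3,0,0],"fingers":1},{"linear":[0.0,-0.0128,0.054],"twist":[15.3,0,0],"fingers":1}]';  python3 - <<'E'
from h import *
grab("wrist","wg9")
plan([.6255,-.1882,.017],-84.85)
E
```

```text
time: 27.33
position: [0.626, -0.1836, 0.0795]
tool_rot: [1.135, 1.256, -1.135]
ft_force: [0.0, 0.3, -1.6]
grip_width: 0.691
now [ 0.626  -0.1841  0.0796] jaw -84.28 xaxis [-0.001  0.    -1.   ] j7 -1.38 t 27.38 w 59.7
lin m [ 0.0626 -0.0009  0.0041] twist [ 0.57 -0.01  0.03] rows 2
lin m [ 0.0626 -0.0009  0.0041] twist [-1.7943e+02 -4.0000e-02 -2.0000e-02] rows 26
```

View pics/wg9.png

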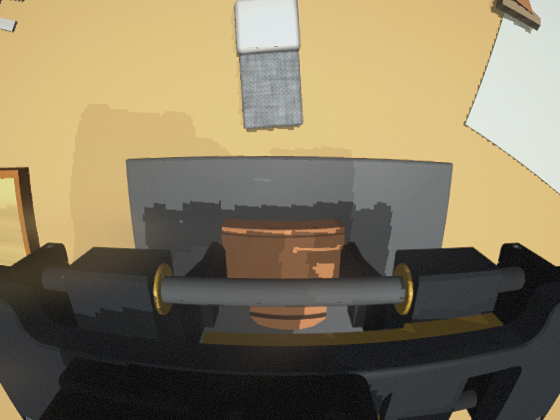

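Rim held level, lip towards the far edge. Descend.

```bash
python3 -m creep '[{"linear":[0.03,-0.001,0.004],"twist":[0.5,0,0],"fingers":1},{"linear":[0.05,-0.001,0.004],"twist":[0.5,0,0],"fingers":1},{"linear":[0.057,-0.001,0.004],"twist":[0.5,0,0],"fingers":1},{"linear":[0.058,-0.001,0.004],"twist":[0.5,0,0],"fingers":1},{"linear":[0.058,-0.001,0.004],"twist":[0.5,0,0],"fingers":1},{"linear":[0.058,-0.001,0.004],"twist":[0.5,0,0],"fingers":1},{"linear":[0.058,-0.001,0.004],"twist":[0.5,0,0],"fingers":1}]';  python3 - <<'E'
from h import *
plan([.6255,-.1882,.017],-84.85)
E
```

```text
time: 27.97
position: [0.6265, -0.19, 0.0232]
tool_rot: [1.144, 1.247, -1.143]
ft_force: [0.5, -0.1, -1.1]
grip_width: 0.682
now [ 0.6265 -0.19    0.0232] jaw -84.94 xaxis [ 0.002 -0.001 -1.   ] j7 -1.4 t 27.97 w 59.3
lin m [ 0.0062 -0.0009 -0.0018] twist [-0.09  0.08 -0.12] rows 1
lin m [ 0.0062 -0.0009 -0.0018] twist [ 1.7991e+02 -1.9000e-01 -1.2000e-01] rows 26
```

```bash
python3 -m creep '[{"linear":[0.002,-0.0007,-0.0015],"twist":[0,0,0],"fingers":1},{"linear":[0.0035,-0.0007,-0.0015],"twist":[0,0,0],"fingers":1},{"linear":[0.0045,-0.0007,-0.0015],"twist":[0,0,0],"fingers":1},{"linear":[0.0047,-0.0007,-0.0015],"twist":[0,0,0],"fingers":1},{"linear":[0.0047,-0.0007,-0.0015],"twist":[0,0,0],"fingers":1},{"linear":[0.0047,-0.0007,-0.0015],"twist":[0,0,0],"fingers":1}]'
```

```text
time: 28.47
position: [0.6244, -0.1884, 0.017]
tool_rot: [1.144, 1.25, -1.145]
ft_force: [0.6, 1.1, 0.4]
grip_width: 0.685
```

```bash
python3 -m creep '[{"linear":[0.0005,0.0007,0],"twist":[0,0,0],"fingers":1},{"linear":[0.0007,0.0007,0],"twist":[0,0,0],"fingers":1},{"linear":[0.0007,0.0007,0],"twist":[0,0,0],"fingers":1}]'
```

```text
time: 28.72
position: [0.6246, -0.1885, 0.0169]
tool_rot: [1.143, 1.25, -1.146]
ft_force: [-3.4, 1.7, 6.2]
grip_width: 0.683
```

```bash
python3 -m creep '[{"linear":[-0.0004,0,0],"twist":[0,0,0],"fingers":-0.5},{"linear":[-0.0004,0,0],"twist":[0,0,0],"fingers":-0.6},{"linear":[-0.0004,0,0],"twist":[0,0,0],"fingers":-0.6},{"linear":[-0.0004,0,0],"twist":[0,0,0],"fingers":-0.6},{"linear":[-0.02,0,0],"twist":[0,0,0],"fingers":-0.6},{"linear":[-0.06,0,0],"twist":[0,0,0],"fingers":-0.6},{"linear":[-0.21,-0.15,0],"twist":[0,0,0],"fingers":-0.6},{"linear":[-0.21,-0.15,0],"twist":[0,0,0],"fingers":-0.6}]';python3 -m creep '[{"linear":[-0.11,-0.11,0],"twist":[0,0,0],"fingers":0.2},{"linear":[-0.11,-0.11,0],"twist":[0,0,0],"fingers":0.2},{"linear":[-0.11,-0.11,0],"twist":[0,0,0],"fingers":0.2},{"linear":[-0.11,-0.11,0],"twist":[0,0,0],"fingers":0.2},{"linear":[-0.11,-0.11,0],"twist":[0,0,0],"fingers":0.2},{"linear":[-0.11,-0.11,0],"twist":[0,0,0],"fingers":0.2},{"linear":[-0.11,-0.11,0],"twist":[0,0,0],"fingers":0.2}]'; python3 chk.py wb4; python3 edge.py wb4;  python3 - <<'E'
from h import *
plan([.4536,.3190,.12],48.2)
E
```

```text
time: 29.38
position: [0.567, -0.1925, 0.1362]
tool_rot: [1.144, 1.25, -1.142]
ft_force: [-0.8, -1.2, -0.3]
grip_width: 0.8
time: 29.97
position: [0.4571, -0.2029, 0.2445]
tool_rot: [1.144, 1.25, -1.144]
ft_force: [0.5, 1.1, 0.1]
grip_width: 0.418
1 [257, 20, 53, 41, 1942] ctr [ 625.5 -187.4] size [46.9 60.3] long axis deg 95.6 zmax [13.7 17.3 25. ]
2 [257, 74, 53, 37, 1710] ctr [ 563.4 -193. ] size [42.1 60.1] long axis deg 94.5 zmax [14.8 17.8 20.1]
3 [259, 130, 50, 50, 1961] ctr [ 491.2 -199.9] size [57.  56.3] long axis deg 4.7 zmax [11.7 19.  25.5]
4 [242, 191, 84, 17, 1357] ctr [ 436.3 -204.7] size [ 20.3 100.7] long axis deg 94.9 zmax [11.6 13.  14.7]
L 50 50 deg 5.16 val@r150/c165 30.7
R 50 50 deg 5.06 val@r150/c165 280.0
near 74 74 deg -5.18 val@r150/c165 293.7
now [ 0.4571 -0.2026  0.2438] jaw -84.9 xaxis [-0.002  0.001 -1.   ] j7 -1.12 t 30.02 w 35.8
lin m [ 0.1243  0.043  -0.5197] twist [-1.331e+02 -1.400e-01 -2.000e-02] rows 19
lin m [ 0.1243  0.043  -0.5197] twist [ 4.69e+01 -2.00e-02  1.10e-01] rows 13
```

View pics/wb4o.png

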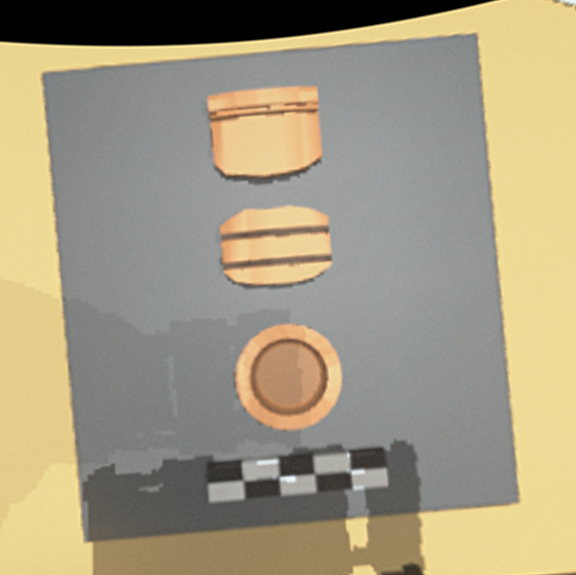

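```bash
python3 -m creep '[{"linear":[0.12,0.043,-0.52],"twist":[-133,0,0],"fingers":0.22},{"linear":[0.12,0.043,-0.52],"twist":[-133,0,0],"fingers":0.22},{"linear":[0.12,0.043,-0.52],"twist":[-133,0,0],"fingers":0.22},{"linear":[0.12,0.043,-0.52],"twist":[-133,0,0],"fingers":0.22},{"linear":[0.12,0.043,-0.52],"twist":[-133,0,0],"fingers":0.22},{"linear":[0.12,0.043,-0.52],"twist":[-133,0,0],"fingers":0.22},{"linear":[0.12,0.043,-0.52],"twist":[-133,0,0],"fingers":0.22},{"linear":[0.12,0.043,-0.52],"twist":[-133,0,0],"fingers":0.22}]';  python3 - <<'E'
from h import *
plan([.4536,.3190,.12],48.2)
E
```

```text
time: 30.68
position: [0.4542, 0.1244, 0.1686]
tool_rot: [0.373, 1.541, -0.373]
ft_force: [0.6, 0.2, 0.4]
grip_width: 0.39
now [0.4542 0.1244 0.1686] jaw -27.23 xaxis [-0.002  0.001 -1.   ] j7 -0.8 t 30.68 w 33.9
lin m [ 0.0487  0.1728 -0.0895] twist [-7.543e+01 -1.400e-01 -7.000e-02] rows 11
lin m [ 0.0487  0.1728 -0.0895] twist [ 1.0457e+02 -7.0000e-02  1.5000e-01] rows 15
```

```bash
python3 -m creep '[{"linear":[0.05,0.173,-0.09],"twist":[-75.4,0,0],"fingers":0.22},{"linear":[0.05,0.173,-0.09],"twist":[-75.4,0,0],"fingers":0.22},{"linear":[0.05,0.173,-0.09],"twist":[-75.4,0,0],"fingers":0.22},{"linear":[0.05,0.173,-0.09],"twist":[-75.4,0,0],"fingers":0.22},{"linear":[0.05,0.173,-0.09],"twist":[-75.4,0,0],"fingers":0.22},{"linear":[0.05,0.173,-0.09],"twist":[-75.4,0,0],"fingers":0.22},{"linear":[0.05,0.173,-0.09],"twist":[-75.4,0,0],"fingers":0.22},{"linear":[0.05,0.173,-0.09],"twist":[-75.4,0,0],"fingers":0.22}]';  python3 - <<'E'
from h import *
plan([.4536,.3190,.08],48.2)
E
```

```text
time: 31.35
position: [0.4538, 0.3188, 0.1181]
tool_rot: [-0.412, 1.536, 0.416]
ft_force: [0.3, 0.2, 0.2]
grip_width: 0.387
now [0.4538 0.3188 0.1181] jaw 30.22 xaxis [-0.005  0.001 -1.   ] j7 -0.4 t 31.35 w 33.7
lin m [0.0381 0.0001 0.0001] twist [-17.98  -0.2   -0.25] rows 3
lin m [0.0381 0.0001 0.0001] twist [162.02  -0.36   0.28] rows 23
```

```bash
python3 -m creep '[{"linear":[0.02,0,0],"twist":[-18,0,0],"fingers":0.22},{"linear":[0.038,0,0],"twist":[-18,0,0],"fingers":0.22},{"linear":[0.038,0,0],"twist":[-18,0,0],"fingers":0.22},{"linear":[0.038,0,0],"twist":[-18,0,0],"fingers":0.22},{"linear":[0.038,0,0],"twist":[-18,0,0],"fingers":0.22},{"linear":[0.038,0,0],"twist":[-18,0,0],"fingers":0.22}]';  python3 - <<'E'
from h import *
im,d,P=grab("wrist","wg10")
from seg import seg
seg("wg10",(.41,.52,.25,.38))
plan([.4536,.3190,.0175],48.2)
E
```

```text
time: 31.85
position: [0.4554, 0.3174, 0.082]
tool_rot: [-0.648, 1.473, 0.65]
ft_force: [0.1, -0.0, -0.0]
grip_width: 0.389
1 [273, 173, 65, 103, 2912] ctr [457.4 331.5] size [38.9 71.9] long axis deg 123.1 zmax [14.2 25.9 27.3]
now [0.4557 0.3173 0.0823] jaw 47.58 xaxis [-0.001  0.001 -1.   ] j7 -0.16 t 31.9 w 34.2
lin m [ 0.0648  0.0026 -0.0001] twist [-0.62 -0.   -0.05] rows 2
lin m [ 0.0648  0.0026 -0.0001] twist [ 1.7938e+02 -8.0000e-02  0.0000e+00] rows 26
```

View pics/wg10.png

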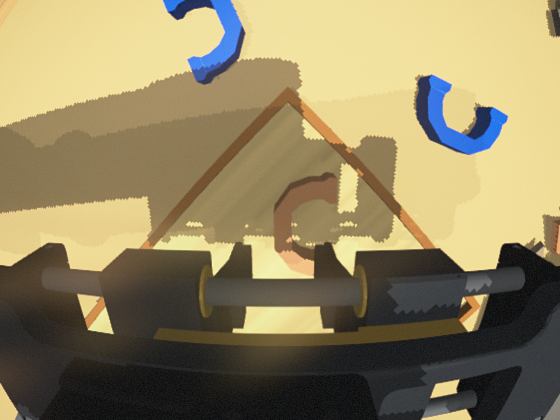

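Run:
```python
from h import *
f=np.load("pics/wg10.npz")
o=wortho(f,.027,.40,.52,.25,.39,4000)
def pt(x,y,c): cv2.circle(o,(int((.39-y)*4000),int((.52-x)*4000)),5,c,-1)
pt(.4536,.3190,(255,0,0)); pt(.4557,.3173,(0,0,255))
f1=np.load("pics/wt1.npz"); o2=wortho(f1,.027,.40,.52,.25,.39,4000); o,o2=o2,o; pt(.4536,.3190,(255,0,0))
cv2.imwrite("pics/hcmp.png",cv2.resize(np.hstack([o2,o])[:,:,::-1],(800,343)))
```

```text
(no output)
```

View pics/hcmp.png

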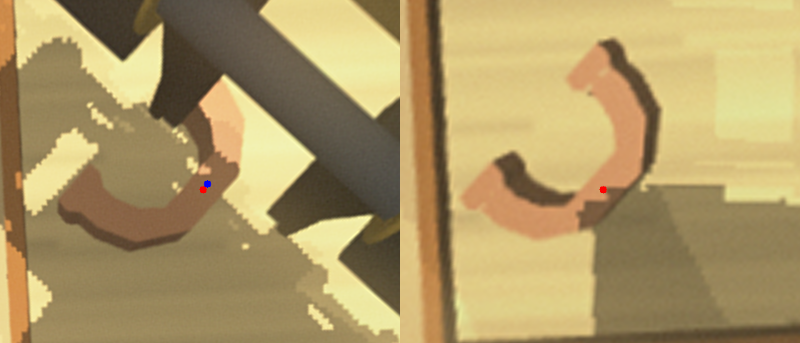

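```bash
python3 -m creep '[{"linear":[0.02,0.0025,-0.0018],"twist":[-0.6,0,0],"fingers":0.22},{"linear":[0.045,0.0025,-0.0018],"twist":[-0.6,0,0],"fingers":0.22},{"linear":[0.058,0.0025,-0.0018],"twist":[-0.6,0,0],"fingers":0.22},{"linear":[0.062,0.0025,-0.0018],"twist":[-0.6,0,0],"fingers":0.22},{"linear":[0.062,0.0025,-0.0018],"twist":[-0.6,0,0],"fingers":0.22},{"linear":[0.062,0.0025,-0.0018],"twist":[-0.6,0,0],"fingers":0.22},{"linear":[0.062,0.0025,-0.0018],"twist":[-0.6,0,0],"fingers":0.22}]';  python3 - <<'E'
from h import *
im,d,P=grab("wrist","wg11")
plan([.4525,.3177,.0175],48.2)
E
```

```text
time: 32.48
position: [0.4533, 0.3176, 0.0214]
tool_rot: [-0.657, 1.468, 0.657]
ft_force: [0.3, -0.1, -0.5]
grip_width: 0.391
now [0.4534 0.3175 0.0214] jaw 48.22 xaxis [ 0.001  0.001 -1.   ] j7 -0.21 t 32.53 w 33.8
lin m [ 0.0039  0.0008 -0.0005] twist [0.02 0.08 0.03] rows 1
lin m [ 0.0039  0.0008 -0.0005] twist [-1.7998e+02 -5.0000e-02  1.2000e-01] rows 26
```

View pics/wg11.png

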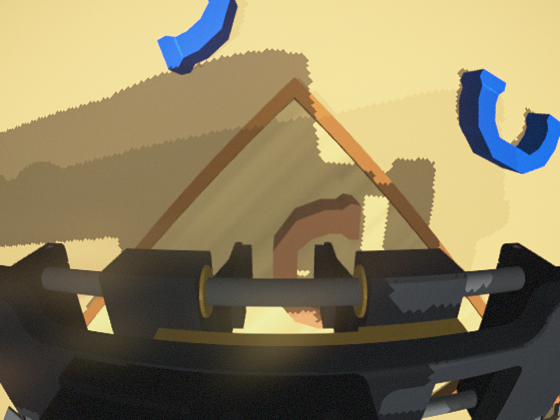

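Strap (cols 274–298) lies between the fingers, the right finger inside the C. Lower and grip.

```bash
python3 -m creep '[{"linear":[0.002,0.0005,0],"twist":[0,0,0],"fingers":0.22},{"linear":[0.0035,0.0005,0],"twist":[0,0,0],"fingers":0.22},{"linear":[0.0035,0.0005,0],"twist":[0,0,0],"fingers":0.5},{"linear":[0.0035,0.0005,0],"twist":[0,0,0],"fingers":1},{"linear":[0.0035,0.0005,0],"twist":[0,0,0],"fingers":1},{"linear":[0.0035,0.0005,0],"twist":[0,0,0],"fingers":1},{"linear":[0.0035,0.0005,0],"twist":[0,0,0],"fingers":1}]' 25;  python3 - <<'E'
from h import *
plan([.5717,-.2795,.08],95.15)
E
```

```text
time: 33.12
position: [0.4523, 0.3173, 0.0167]
tool_rot: [-0.658, 1.469, 0.658]
ft_force: [-0.2, 1.7, 0.3]
grip_width: 0.133
now [0.4523 0.3173 0.0167] jaw 48.23 xaxis [-0. -0. -1.] j7 -0.21 t 33.12 w 11.6
lin m [-0.0632 -0.4866 -0.3656] twist [-4.692e+01 -2.000e-02 -2.000e-02] rows 15
lin m [-0.0632 -0.4866 -0.3656] twist [ 1.3308e+02 -2.0000e-02  2.0000e-02] rows 19
```

```bash
python3 -m creep '[{"linear":[-0.02,0,0],"twist":[0,0,0],"fingers":1},{"linear":[-0.06,0,0],"twist":[0,0,0],"fingers":1},{"linear":[-0.065,-0.486,-0.365],"twist":[-47,0,0],"fingers":1},{"linear":[-0.065,-0.486,-0.365],"twist":[-47,0,0],"fingers":1},{"linear":[-0.065,-0.486,-0.365],"twist":[-47,0,0],"fingers":1},{"linear":[-0.065,-0.486,-0.365],"twist":[-47,0,0],"fingers":1},{"linear":[-0.065,-0.486,-0.365],"twist":[-47,0,0],"fingers":1},{"linear":[-0.065,-0.486,-0.365],"twist":[-47,0,0],"fingers":1}]';  python3 - <<'E'
from h import *
plan([.5710,-.2791,.08],95.15)
E
```

```text
time: 33.78
position: [0.4983, 0.0873, 0.0788]
tool_rot: [-1.192, 1.222, 1.19]
ft_force: [1.3, -0.0, -0.5]
grip_width: 0.135
now [0.4983 0.0873 0.0788] jaw 88.58 xaxis [-0.    -0.001 -1.   ] j7 0.96 t 33.78 w 11.8
lin m [-0.0008 -0.0817 -0.3645] twist [-6.57 -0.07 -0.01] rows 9
lin m [-0.0008 -0.0817 -0.3645] twist [ 1.7343e+02 -2.0000e-02  1.0000e-01] rows 25
```

```bash
python3 -m creep '[{"linear":[0,-0.0817,-0.3645],"twist":[-6.6,0,0],"fingers":1},{"linear":[0,-0.0817,-0.3645],"twist":[-6.6,0,0],"fingers":1},{"linear":[0,-0.0817,-0.3645],"twist":[-6.6,0,0],"fingers":1},{"linear":[0,-0.0817,-0.3645],"twist":[-6.6,0,0],"fingers":1},{"linear":[0,-0.0817,-0.3645],"twist":[-6.6,0,0],"fingers":1},{"linear":[0,-0.0817,-0.3645],"twist":[-6.6,0,0],"fingers":1},{"linear":[0,-0.0817,-0.3645],"twist":[-6.6,0,0],"fingers":1},{"linear":[0,-0.0817,-0.3645],"twist":[-6.6,0,0],"fingers":1}]'; python3 -c "
from h import *
plan([.5710,-.2791,.07],95.15)"
```

```text
time: 34.45
position: [0.5608, -0.2407, 0.0785]
tool_rot: [-1.27, 1.17, 1.271]
ft_force: [1.5, 1.0, -0.0]
grip_width: 0.134
now [ 0.5608 -0.2407  0.0785] jaw 94.77 xaxis [-0.001 -0.001 -1.   ] j7 1.58 t 34.45 w 11.7
lin m [ 0.0085 -0.007  -0.0392] twist [-0.38 -0.03 -0.07] rows 1
lin m [ 0.0085 -0.007  -0.0392] twist [ 1.7962e+02 -1.1000e-01  5.0000e-02] rows 26
```

```bash
python3 -m creep '[{"linear":[0,-0.007,-0.039],"twist":[-0.3,0,0],"fingers":1},{"linear":[0.008,-0.007,-0.039],"twist":[-0.3,0,0],"fingers":1},{"linear":[0.008,-0.007,-0.039],"twist":[-0.3,0,0],"fingers":1},{"linear":[0.008,-0.007,-0.039],"twist":[-0.3,0,0],"fingers":1},{"linear":[0.008,-0.007,-0.039],"twist":[-0.3,0,0],"fingers":1},{"linear":[0.008,-0.007,-0.039],"twist":[-0.3,0,0],"fingers":1}]'; python3 -c "
from h import *
grab('wrist','wg12');f=np.load('pics/wg12.npz')
o=wortho(f,.08,.48,.68,-.36,-.14,2500);cv2.imwrite('pics/wg12o.png',o[:,:,::-1])
plan([.5710,-.2791,.017],95.15)"
```

```text
time: 34.95
position: [0.5717, -0.2745, 0.0713]
tool_rot: [-1.277, 1.165, 1.277]
ft_force: [-0.1, 0.4, -1.0]
grip_width: 0.133
now [ 0.5717 -0.2748  0.0714] jaw 95.26 xaxis [-0.    -0.001 -1.   ] j7 1.63 t 35.0 w 11.8
lin m [ 0.0544  0.0011 -0.0041] twist [ 0.11 -0.04 -0.01] rows 2
lin m [ 0.0544  0.0011 -0.0041] twist [-1.7989e+02  2.0000e-02 -6.0000e-02] rows 26
```

View pics/wg12.png

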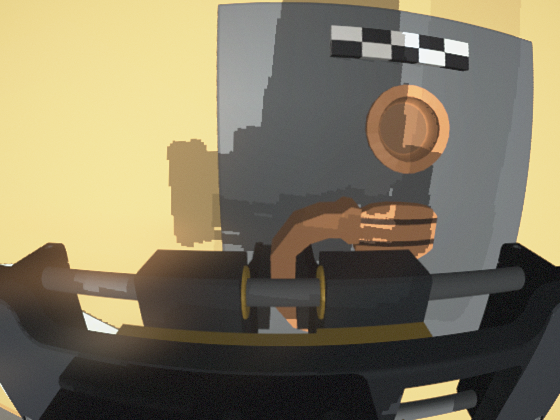

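```bash
python3 -m creep '[{"linear":[0.025,0.001,-0.0041],"twist":[0,0,0],"fingers":1},{"linear":[0.043,0.001,-0.0041],"twist":[0,0,0],"fingers":1},{"linear":[0.049,0.001,-0.0041],"twist":[0,0,0],"fingers":1},{"linear":[0.05,0.001,-0.0041],"twist":[0,0,0],"fingers":1},{"linear":[0.05,0.001,-0.0041],"twist":[0,0,0],"fingers":1},{"linear":[0.05,0.001,-0.0041],"twist":[0,0,0],"fingers":1},{"linear":[0.05,0.001,-0.0041],"twist":[0,0,0],"fingers":1}]'; python3 -c "
from h import *
plan([.5710,-.2791,.0167],95.15)"
```

```text
time: 35.58
position: [0.5717, -0.2806, 0.0222]
tool_rot: [-1.276, 1.166, 1.273]
ft_force: [-0.3, -0.4, -0.8]
grip_width: 0.135
now [ 0.5717 -0.2806  0.0222] jaw 95.13 xaxis [ 0.001 -0.001 -1.   ] j7 1.61 t 35.58 w 11.8
lin m [0.0055 0.0005 0.0016] twist [-0.02 -0.08  0.07] rows 1
lin m [0.0055 0.0005 0.0016] twist [1.7998e+02 1.1000e-01 1.2000e-01] rows 26
```

```bash
python3 -m creep '[{"linear":[0.002,0.0005,0.0013],"twist":[0,0,0],"fingers":1},{"linear":[0.0035,0.0005,0.0013],"twist":[0,0,0],"fingers":1},{"linear":[0.0042,0.0005,0.0013],"twist":[0,0,0],"fingers":1},{"linear":[0.0042,0.0005,0.0013],"twist":[0,0,0],"fingers":1},{"linear":[0.0042,0.0005,0.0013],"twist":[0,0,0],"fingers":1},{"linear":[0.0042,0.0005,0.0013],"twist":[0,0,0],"fingers":1}]'
```

```text
time: 36.08
position: [0.5701, -0.2794, 0.0168]
tool_rot: [-1.275, 1.166, 1.275]
ft_force: [-0.3, 0.6, 1.2]
grip_width: 0.133
```

```bash
python3 -m creep '[{"linear":[0.0004,0,0],"twist":[0,0,0],"fingers":1},{"linear":[0.0008,0,0],"twist":[0,0,0],"fingers":1},{"linear":[0.0008,0,0],"twist":[0,0,0],"fingers":1}]'
```

```text
time: 36.33
position: [0.5701, -0.2794, 0.0167]
tool_rot: [-1.275, 1.167, 1.275]
ft_force: [-3.5, 0.4, 6.2]
grip_width: 0.135
```

```bash
python3 -m creep '[{"linear":[-0.0005,0,0],"twist":[0,0,0],"fingers":0.5},{"linear":[-0.0005,0,0],"twist":[0,0,0],"fingers":0.35},{"linear":[-0.0005,0,0],"twist":[0,0,0],"fingers":0.35},{"linear":[-0.0005,0,0],"twist":[0,0,0],"fingers":0.35},{"linear":[-0.0005,0,0],"twist":[0,0,0],"fingers":0.35},{"linear":[-0.02,0,0],"twist":[0,0,0],"fingers":0.35},{"linear":[-0.05,0,0],"twist":[0,0,0],"fingers":0.35},{"linear":[-0.09,0,0],"twist":[0,0,0],"fingers":0.35}]';python3 -m creep '[{"linear":[-0.14,-0.07,0.08],"twist":[0,0,0],"fingers":0.35},{"linear":[-0.14,-0.07,0.08],"twist":[0,0,0],"fingers":0.35},{"linear":[-0.14,-0.07,0.08],"twist":[0,0,0],"fingers":0.35},{"linear":[-0.14,-0.07,0.08],"twist":[0,0,0],"fingers":0.35},{"linear":[-0.14,-0.07,0.08],"twist":[0,0,0],"fingers":0.35},{"linear":[-0.14,-0.07,0.08],"twist":[0,0,0],"fingers":0.35},{"linear":[-0.14,-0.07,0.08],"twist":[0,0,0],"fingers":0.35},{"linear":[-0.14,-0.07,0.08],"twist":[0,0,0],"fingers":0.35}]'; python3 chk.py wb5
```

```text
time: 37.0
position: [0.5678, -0.2783, 0.1035]
tool_rot: [-1.27, 1.167, 1.281]
ft_force: [0.7, -1.1, -0.3]
grip_width: 0.321
time: 37.67
position: [0.6314, -0.1951, 0.2434]
tool_rot: [-1.272, 1.17, 1.276]
ft_force: [-0.5, -0.4, -0.5]
grip_width: 0.324
1 [245, 14, 87, 18, 1405] ctr [ 435.9 -204.9] size [ 21.2 100.8] long axis deg 95.2 zmax [11.4 13.2 14.9]
2 [264, 41, 50, 49, 1945] ctr [ 491.3 -199.9] size [56.9 55. ] long axis deg 4.8 zmax [11.6 19.2 25.5]
3 [208, 95, 40, 65, 1198] ctr [ 568.6 -263.5] size [73.5 43.1] long axis deg 5.0 zmax [14.4 25.9 27.7]
4 [264, 110, 52, 36, 1659] ctr [ 563.4 -192.2] size [40.7 59.2] long axis deg 95.0 zmax [15.  17.8 20. ]
5 [264, 161, 51, 39, 1865] ctr [ 624.9 -187.3] size [45.2 59.7] long axis deg 95.1 zmax [13.9 17.3 24.7]
```

View pics/wb5o.png

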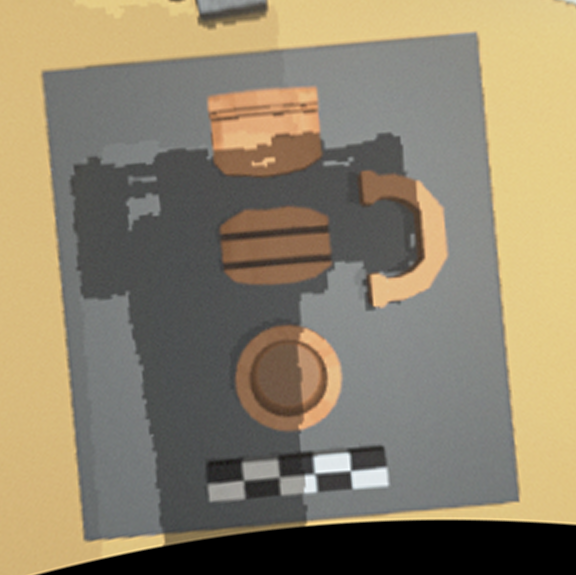

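```bash
python3 -c "
from h import *
grab('top','topf'); grab('scene','scenef')
a=cv2.imread('pics/topf.png')[60:300,100:460];cv2.imwrite('pics/topfc.png',cv2.resize(a,None,fx=2,fy=2))"
```

```text
(no output)
```

View pics/topfc.png

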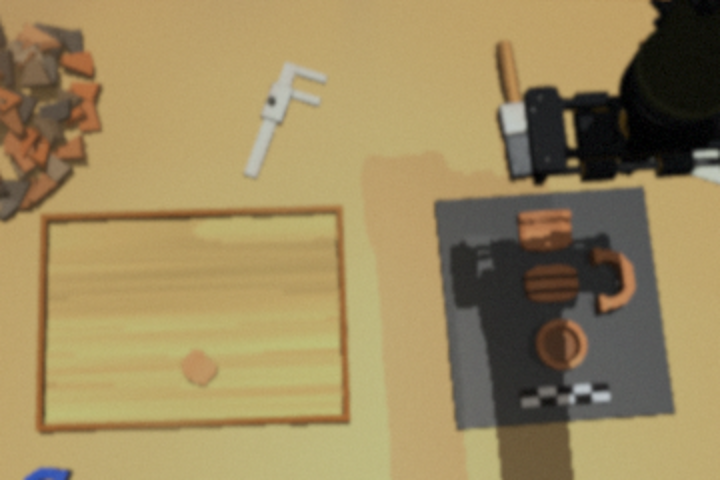

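View pics/scenef.png

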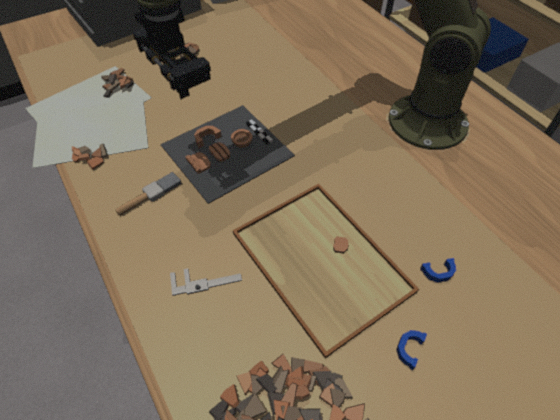

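The views show the complete layout, with the small plain sherd still in the tray and the brush and calliper untouched. The gripper is well clear, so I'm handing in.

```bash
python3 -c "
from bench import job; print(job.close_job())"
```

```text
the job is handed in; nothing more can be done
None
```

The layout is done and handed in at about 38 s of the 114 s allowed. The order was scale bar, base, wall sherd, rim sherd with its lip to the far edge, then the handle to the right of the wall sherd with its broken ends towards it. Each piece was lowered until it touched the board before I released it.

**One correction:** my first release dragged the scale bar about 5 mm towards the near edge. I re-gripped it after placing the base and moved it back. Every later release was clean.

**Last check (wrist camera, calibration good to about 2 mm):**

| What | Result |
|---|---|
| Scale bar to near edge | about 20 mm |
| Scale bar to base | about 17 mm |
| Base to wall sherd | about 22 mm |
| Wall sherd to rim sherd | about 18–19 mm |
| Wall sherd to handle | about 19–20 mm |
| Column off the board's middle line | 1–2 mm |
| Turn relative to the board | within about half a degree |
| Handle level with the wall sherd | within about 1 mm |

The bar-to-base and base-to-wall gaps are slightly off 2 cm because the base sat about 2–3 mm nearer the robot than planned. I left it there.

In the final overview pictures the small plain sherd, brush and calliper looked untouched. The gripper was clear, about 24 cm above the board. No check disagreed, but the hand-in gives no verdict.

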